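# Put the heat spreaders and heat sinks away in the drawer

### The arm

A 6-joint arm with a two-finger parallel gripper is mounted at the origin on a cart in front of the work surface, level with it; the furniture and walls round the work are solid. World frame = base frame: x ahead of the robot, y to its left, z up, the work surface at z = 0. Lengths are in m, angles in degrees, forces in N, time in s.
With the tool pointing down it reaches from about 0.25 to 0.725 m from the base axis. Payload 9.7 kg.
Tool frame: the origin (TCP) lies at the very end of the fingers, on their centre line; the grasp point (between the pads) lies grasp_offset behind it (grasp_offset is the distance from the TCP to the grasp point, in m); z points along the fingers, y is the line along which they close (so a half turn about z gives the same grasp; the last joint's range is limited). The gripper opens to 85 mm and grips with 20 to 120 N. Pads are 22 mm wide; open, the fingers measure 114 mm over their backs; the gripper's body (76 mm by 85 mm) begins 54 mm behind the grasp point. The pads swing forward as they close: fully open they stand 13 mm farther back than shut.
Start: joints at [66.52, 4.979, 10.078, 95.1, 0, 90], TCP at [0.219, 0.504, 0.231] pointing down, gripper open.
Joint ranges: [-179.16, 179.16], [-48.56, 103.87], [-65.8, 70.77], [-126.05, 130.52], [-82.76, 87.17], [-180, 180]. Speed limits (degrees/s): [127.2, 127.2, 147.25, 180, 180, 180].

### API

Orientations are given as [roll, pitch, yaw] about the fixed x, y, z axes, in that order (R = Rz(yaw) Ry(pitch) Rx(roll)).
In Python, from workcell import get_obs, camera, calibration, job_done, recognise, cut_out, mark_of, grasp_offset gives the robot as it stands.
- The arm moves only by the tool servo_tool, never from a script. Its argument "moves" is a list of rows, each a list of 3 entries, a list of its own where there are three numbers: the turn, a rotation vector about the tool's x, y, z in degrees, then the shift along the tool's x, y, z in m, then the opening in per cent of the stroke, from 0 (shut) to 100 (fully open). In form: [[[ax, ay, az], [x, y, z], claw], ...]. A call has 1 to 12 rows; each row shifts and turns the commanded pose from where the row before left it, along the tool's axes as they then stand; what a row does not reach is not made up. A row lasts 1/10 s, in which the tool goes at most 50 mm and 8.59 degrees, less where a joint would pass 70% of its speed; a pose out of reach is approached as far as the arm can. A call is refused whole if a number of a shift passes 0.05 or a number of a turn 8.59, either way. A call with a gripper value outside its range is refused whole. The fingers move at their own pace and stop on an object; "force" is the grip in N (left out, the last holds). Time passes only in rows, so rows that do not move let the fingers close. It gives the time, the measured TCP pose, the force, the opening and the grip force at its end, in the units of the state.
- get_obs(): the state, without advancing time (a new reading comes with each control period).
- camera(name): name is "scene" or "top" or "wrist"; returns (picture, depth): 400x640x3 uint8, red, green, blue; 400x640 float32, m along the optical axis (not along the pixel's ray), 0 where there is no reading.
- calibration(name): a dict with "camera_matrix" (3x3 intrinsics, pixels), "R" (3x3) and "t" (3): a world point X has camera coordinates R X + t. Camera axes: x right, y down, z forward; pixel columns grow to the right and rows downward; lengths in m; the calibration is good to about 2 mm. The wrist camera is an equidistant fisheye: a pixel r from the principal point sees the ray r / f radians off the axis. A picture is of the moment at which its call begins: read the wrist's pose just before it. calibration takes no time and is no camera call; for the wrist camera it gives the pose at the moment of the call.
- job_done(): hands the job in; it is judged then, once.
Trained networks look in the newest picture that a camera, given by its name, has taken for a name from the list of things; names that differ only in an ending like _2 or _b are one class to them, and where a whole thing is asked for, a point or a joint stands for the part that bears it (a point fixed in the world has none). Each returns a list of dicts, best first, with "score" (0 to 1); they miss things now and then, are a little off and sometimes report something else, mostly with a low value. They report only what shows in the picture. A call takes as long as a camera call. They do not tell look-alikes from the thing itself.
- recognise(name, camera): "xyz" ([x, y, z] in m, in the coordinates of the camera as it stood for that picture, good to about 4 mm: the middle of the surface that is visible of it).
- cut_out(name, camera): "mask" (400x640 bool, what is visible of it).
- mark_of(name, camera): "xyz" ([x, y, z] in m, in the coordinates of the camera as it stood for that picture, good to about 4 mm: a listed point, or the origin of a listed thing).
The state is a dict: "time": time; "q": joint angles; "qd": joint speeds; "joint_efforts": joint torques, N m; "ee_pos": TCP position; "tcp_rot": TCP orientation; "wrist_force": force on the tool from outside, world axes, zero at the start; "torque": the same for the moment, N m; "opening": finger opening in m; "grasp_force": force on a finger pad.
Only numpy, scipy, OpenCV 4.12 (cv2) and the standard library are available. Lean on these libraries where they do the work, as an engineer would, in place of code of your own. Each camera call takes 0.05 s, during which the arm holds its last target. There are 200 camera calls.

### The job

Put the cooling parts away in the drawer of the little blue parts box: pull the drawer well out, then slide each thin aluminium heat-spreader plate over the open front edge of the cold preheater until it overhangs far enough to be pinched, pick it up there (never pry or lift one up from the middle of the preheater's top) and lay it flat in the drawer, and put in the finned heat sinks from the bench too. Then push the drawer fully shut with everything inside, and leave the pot and the tin where they are.

Things in the scene. Friction and masses are not known exactly. Their poses are not given: they have to be found in the camera images.
- plate_0: heat-spreader plate: bare aluminium, 90 x 45 x 3 mm, about 40 g, two square copper inlays on top; origin at the centre of its underside, x along the 90 mm, y along the 45 mm. Starts flat on the preheater's top, where it is slippery (friction about 0.3): pressed from above with 5 to 20 N it slides along with the fingertips. Absent in some starts (then None)
- plate_1: heat-spreader plate: bare aluminium, 90 x 45 x 3 mm, about 40 g, two square copper inlays on top; origin at the centre of its underside, x along the 90 mm, y along the 45 mm. Starts flat on the preheater's top, where it is slippery (friction about 0.3): pressed from above with 5 to 20 N it slides along with the fingertips. Absent in some starts (then None)
- plate_2: heat-spreader plate: bare aluminium, 90 x 45 x 3 mm, about 40 g, two square copper inlays on top; origin at the centre of its underside, x along the 90 mm, y along the 45 mm. Starts flat on the preheater's top, where it is slippery (friction about 0.3): pressed from above with 5 to 20 N it slides along with the fingertips. Absent in some starts (then None)
- plate_3: heat-spreader plate: bare aluminium, 90 x 45 x 3 mm, about 40 g, two square copper inlays on top; origin at the centre of its underside, x along the 90 mm, y along the 45 mm. Starts flat on the preheater's top, where it is slippery (friction about 0.3): pressed from above with 5 to 20 N it slides along with the fingertips. Absent in some starts (then None)
- sink_0: finned aluminium heat sink, 30 x 30 mm, 16 mm high, 30 g, on the bench left of the parts box's drawer; origin at the centre of its underside, z up, fins run along its x (grip it along its y, on the outer fins). Absent in some starts (then None)
- sink_1: finned aluminium heat sink, 30 x 30 mm, 16 mm high, 30 g, on the bench left of the parts box's drawer; origin at the centre of its underside, z up, fins run along its x (grip it along its y, on the outer fins). Absent in some starts (then None)
- preheater: board preheater, fixed and cold: grey housing under a smooth black top 200 (x) by 280 mm (y), 10 mm thick, surface 70 mm above the bench. Origin under the top's centre at bench level, x away from the robot. The front edge (x = -100 mm) is open and stands 37 mm out before the housing: fingers fit below. The other three edges have a steel rim rising 6 mm, just outside the 200 x 280 mm
- preheater_edge (a point): middle of the preheater's open front edge, on the top surface (70 mm up)
- parts_box: parts box, fixed: blue cabinet 230 mm deep (x), 160 mm wide (y), 85 mm high with one white-fronted drawer towards the robot; origin at the centre of its underside, x points into it, away from the robot
- parts_box_drawer0 (a joint): how far the drawer is out, m: 0 shut, 0.158 fully out (a stop); it slides along the box's -x with about 1 N of friction and stays where it is left
- drawer_floor (a point): centre of the drawer's inner floor, 22 mm above the bench; moves with the drawer, axes as the box. Inside it is 185 mm (x) by 118 mm (y); walls rise 41 mm above this floor, the front 50 mm. Only the drawn-out part is open from above: the front of the inside, as long as the drawer is out less about 6 mm; the cabinet covers the rest
- parts_box_drawer0_handle (a point): middle of the drawer's steel bar handle: bar 11 mm thick along y, 80 mm long on two posts 65 mm apart, 35 mm in front of the drawer's white front (29 mm clear behind the bar), 47 mm above the bench; moves with the drawer
- white_pot: bystander: small white pot with lid, 32 mm wide, 22 mm high, stands on the parts box's top; origin at its underside
- flux_tin: bystander: round white tin, 46 mm wide, 28 mm high, on the bench behind and between preheater and parts box; origin at its underside
Not all that is in view belongs to the job. Leave any orange or purple look-alike of the sink_0 alone.

How it is judged:
By the outcome, as a careful person would: the job done as asked, in the order asked, and still so for the second after the job is handed in, with the robot touching nothing.
Of plate_0, plate_1, plate_2, plate_3 only 3 to 4 are there at a start; the rules pass over those that are not, and their reading is None.
Of sink_0, sink_1 only 1 to 2 are there at a start; the rules pass over those that are not, and their reading is None.
At some moment in a run one of sink_0, sink_1 may be knocked a few centimetres aside while the robot is not near it.
It also fails if it takes over 210 s, if anything falls off the work surface, if the arm or the gripper's body presses on something with over 40 N, if the wrist force passes 120 N, or if a joint passes its speed limit or range.

## Working session

There is one attempt and no reset: what is moved stays moved. The work goes in short steps, Python scripts to look and compute and a tool call to move; the robot and the scene stay as the last step left them, time stands still between calls to the robot, and variables do not carry over. Pictures are saved under pics/ and viewed, at most 14 in all, crops included, and the job is handed in when it is done.

Besides the shell and the picture viewer there is one more tool, called after ">>>" as name(argument=value, ...) on one line, values as JSON. servo_tool: Moves the arm, as the interface text tells. Its arguments: {"type":"object","properties":{"moves":{"type":"array"},"force":{"type":"number"}},"required":["moves"]}

```bash
mkdir -p pics; ls; cat > h.py <<'E'
import numpy as np, cv2
from workcell import *
def save(name,fn):
    p,d=camera(name); cv2.imwrite('pics/'+fn,cv2.cvtColor(p,cv2.COLOR_RGB2BGR)); return p,d
def w(xyz,cam):
    c=calibration(cam); return np.array(c['R']).T@(np.array(xyz)-np.array(c['t']))
def find(n,cam,f=mark_of):
    return [(round(r['score'],2),w(r['xyz'],cam).round(4).tolist()) for r in f(n,cam)]
def deproj(px,d,cam):  # px Nx2 (u,v), perspective cams
    c=calibration(cam);K=np.array(c['camera_matrix']);px=np.asarray(px)
    z=d[px[:,1],px[:,0]];xy=(px-K[:2,2])/[K[0,0],K[1,1]]
    P=np.c_[xy*z[:,None],z]
    return (P-np.array(c['t']))@np.array(c['R'])
E
python3 - <<'E'
from h import *
print(get_obs(),grasp_offset)
for cam in ['scene','top']:
    save(cam,cam+'0.png')
    for n in ['plate_0','sink_0','preheater','preheater_edge','parts_box','drawer_floor','parts_box_drawer0_handle','white_pot','flux_tin']:
        print(cam,n,find(n,cam))
E
```

```text
pics
{'time': 0.0, 'q': array([6.65205970e+01, 5.01216434e+00, 1.00352665e+01, 9.50956973e+01,
       1.93046335e-03, 8.99995547e+01]), 'qd': array([ 0.07810581, -0.00952629,  0.05330639,  0.00248252, -0.06213897,
        0.01630373]), 'joint_efforts': array([ 1.08250009e-03, -5.20375657e+01,  4.64813590e+01,  1.57115911e-02,
        7.77516334e-05, -2.93967389e-05]), 'ee_pos': array([0.21904446, 0.50428751, 0.2305801 ]), 'tcp_rot': array([-1.79927405e+02, -1.93102601e-03,  1.56521040e+02]), 'wrist_force': array([-0.43783039, -0.41968722,  0.27417083]), 'torque': array([-0.01349643,  0.01752253,  0.02946021]), 'grasp_force': 0.0, 'opening': 0.08534713909051453} 0.0187
scene plate_0 []
scene sink_0 [(0.67, [0.5294, 0.3203, 0.0025]), (0.57, [0.4553, 0.3233, -0.0041]), (0.57, [0.3795, 0.3708, 0.0024]), (0.43, [0.4306, 0.2472, 0.0015])]
scene preheater []
scene preheater_edge []
scene parts_box [(0.96, [0.732, 0.0984, 0.0023])]
scene drawer_floor [(0.9, [0.7004, 0.1003, 0.026]), (0.53, [0.5318, 0.3213, 0.0016])]
scene parts_box_drawer0_handle [(0.8, [0.5519, 0.1036, 0.049])]
scene white_pot [(0.58, [0.7395, 0.0993, 0.0858])]
scene flux_tin []
top plate_0 [(0.91, [0.5675, -0.1958, 0.0711]), (0.67, [0.5665, -0.2638, 0.0673]), (0.6, [0.5418, -0.1306, 0.0739]), (0.39, [0.7409, 0.0999, 0.0867])]
top sink_0 [(0.57, [0.5091, 0.4179, -0.0002]), (0.49, [0.4549, 0.319, 0.0024]), (0.43, [0.4324, 0.2482, -0.0027]), (0.42, [0.3876, 0.3722, -0.0026])]
top preheater [(0.82, [0.5562, -0.2326, 0.0013]), (0.72, [0.7395, 0.1011, 0.0884])]
top preheater_edge [(0.73, [0.4537, -0.2373, 0.068]), (0.19, [0.7339, -0.0644, -0.0017])]
top parts_box [(0.94, [0.74, 0.0939, -0.0011])]
top drawer_floor []
top parts_box_drawer0_handle [(0.93, [0.5547, 0.1053, 0.0406])]
top white_pot [(0.45, [0.7405, 0.1018, 0.0874]), (0.36, [0.5655, -0.2651, 0.0707])]
top flux_tin [(0.56, [0.7293, -0.061, -0.0037]), (0.41, [0.5534, 0.1066, 0.0415])]
```

View pics/top0.png

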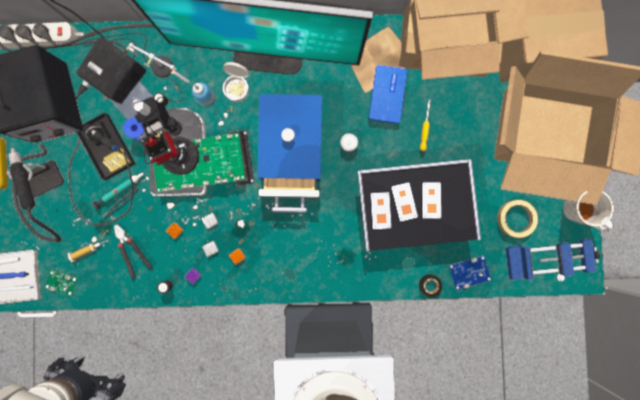

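View pics/scene0.png

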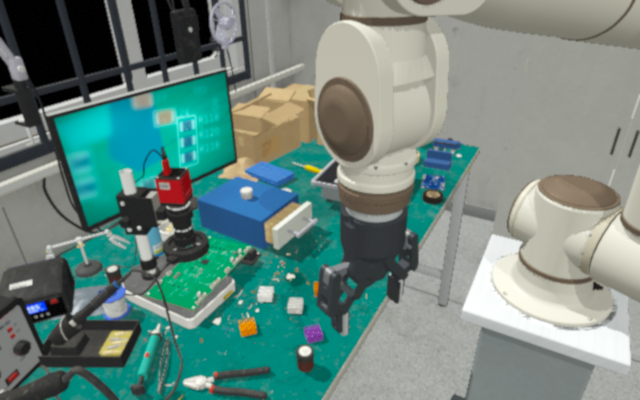

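The top view shows the drawer handle at (290,207) with the drawer slightly out. There are three plates at (382,210), (404,202) and (431,200). The grey sinks are at (209,220) and (210,248), with orange and purple decoys around them. Next I'll measure the poses.

```bash
cat >> h.py <<'E'
def onplane(px,z,cam='top'):
    c=calibration(cam);K=np.array(c['camera_matrix']);R=np.array(c['R']);t=np.array(c['t']);px=np.atleast_2d(px).astype(float)
    d=np.c_[(px-K[:2,2])/[K[0,0],K[1,1]],np.ones(len(px))]@R; o=-R.T@t
    return o+d*((z-o[2])/d[:,2])[:,None]
def rects(mask,z,amin,amax,cam='top'):
    n,l,s,_=cv2.connectedComponentsWithStats(mask.astype(np.uint8)); out=[]
    for i in range(1,n):
        if amin<s[i,4]<amax:
            v,u=np.nonzero(l==i); P=onplane(np.c_[u,v],z,cam)[:,:2]
            (c,sz,a)=cv2.minAreaRect((P*1000).astype(np.float32)); 
            if sz[0]<sz[1]: a+=90; sz=sz[::-1]
            out.append((np.round(c,1).tolist(),np.round(sz,1).tolist(),round((a+90)%180-90,1),(int(u.mean()),int(v.mean())),int(s[i,4])))
    return out
E
python3 - <<'E'
from h import *
p,d=save('top','t1.png')
hsv=cv2.cvtColor(p,cv2.COLOR_RGB2HSV)
roi=np.zeros(d.shape,bool); roi[165:250,362:475]=1
m=roi&(hsv[...,2]>110)
print('plates',*rects(m,.073,150,1500),sep='\n')
roi[:]=0; roi[205:270,160:260]=1
m=roi&(hsv[...,1]<60)&(hsv[...,2]>120)
print('sinks',*rects(m,.016,40,800),sep='\n')
# front edge of black top
pts=np.array([[368,252],[480,242],[360,170],[472,162]])
print(onplane(pts,.07).round(3))
big=cv2.resize(cv2.cvtColor(p,cv2.COLOR_RGB2BGR)[85:265,160:490],None,fx=2.4,fy=2.4,interpolation=cv2.INTER_CUBIC)
cv2.imwrite('pics/c1.png',big)
for r in mark_of('plate_0','top'): print(r['score'],w(r['xyz'],'top'))
for r in cut_out('parts_box_drawer0','top')[:1]+cut_out('parts_box','top')[:1]: print(rects(r['mask'],.085,20,1e5))
E
```

```text
plates
([648.7, -191.4], [206.3, 20.7], 88.4, (389, 167), 378)
([588.7, -366.7], [131.3, 15.5], -2.6, (472, 183), 188)
([565.1, -193.7], [95.8, 50.0], 12.0, (404, 201), 733)
([566.9, -264.1], [92.9, 48.8], -2.3, (431, 200), 718)
([529.3, -88.5], [167.0, 10.0], 4.1, (364, 222), 208)
([544.2, -132.3], [96.0, 49.8], 1.6, (380, 210), 727)
sinks
([530.5, 318.4], [36.8, 34.8], -64.5, (209, 220), 176)
([520.1, 235.8], [18.8, 18.7], 88.4, (240, 223), 51)
([456.5, 318.5], [36.7, 32.2], -65.0, (209, 248), 169)
[[ 0.439 -0.097  0.07 ]
 [ 0.456 -0.385  0.07 ]
 [ 0.649 -0.083  0.07 ]
 [ 0.662 -0.374  0.07 ]]
0.66 [ 0.54350167 -0.13476411  0.07091385]
0.61 [ 0.56816767 -0.1905954   0.0693123 ]
0.58 [ 0.56676859 -0.26359161  0.06850871]
[([591.9, 101.4], [149.7, 86.4], 88.4, (288, 190), 1219)]
[([699.8, 97.6], [301.7, 164.6], -3.1, (289, 146), 6466)]
```

View pics/c1.png

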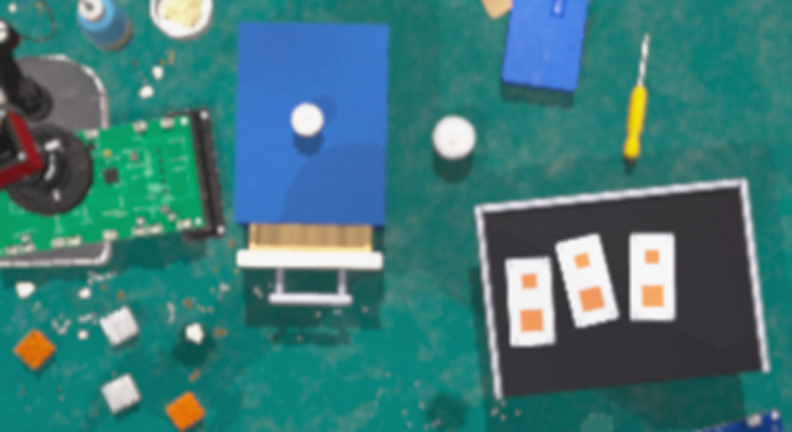

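>>> servo_tool(moves=[[[0,0,8.31],[0,0,0],33],[[0,0,8.31],[0,0,0],33],[[0,0,8.31],[0,0,0],33],[[0,0,8.31],[0,0,0],33],[[0,0,8.31],[0,0,0],33],[[0,0,8.31],[0,0,0],33],[[0,0,8.31],[0,0,0],33],[[0,0,8.33],[0,0,0],33]])

```text
time: 2.0
ee_pos: [0.2192, 0.5045, 0.2313]
tcp_rot: [180.0, -0.0, 89.7]
wrist_force: [0.5, -0.4, -0.3]
opening: 0.0282
grasp_force: 0.0
```

>>> servo_tool(moves=[[[0,0,0],[-0.04,0.033,0],33],[[0,0,0],[-0.04,0.033,0],33],[[0,0,0],[-0.04,0.033,0],33],[[0,0,0],[-0.04,0.033,0],33],[[0,0,0],[-0.04,0.033,0],33],[[0,0,0],[-0.04,0.033,0],33],[[0,0,0],[-0.04,0.033,0],33],[[0,0,0],[-0.04,0.033,0],33],[[0,0,0],[-0.04,0.033,0],33],[[0,0,0],[-0.04,0.033,0],33],[[0,0,0],[0,0,0],33],[[0,0,0],[0,0,0],33]])

```text
time: 3.2
ee_pos: [0.5378, 0.1178, 0.2308]
tcp_rot: [-179.9, 0.0, 89.9]
wrist_force: [0.8, -0.1, 0.2]
opening: 0.0285
grasp_force: 0.0
```

```bash
python3 - <<'E'
from h import *
o=get_obs(); print(o['time'],o['q'].round(1),o['ee_pos'],o['tcp_rot'],o['opening'])
p,d=save('wrist','w1.png'); c=calibration('wrist'); print(c, -c['R'].T@c['t'])
print(find('parts_box_drawer0_handle','wrist'),find('drawer_floor','wrist'),find('parts_box','wrist'))
save('scene','s1.png'); print(find('parts_box_drawer0_handle','scene'),find('sink_0','scene'))
E
```

```text
3.2 [ 12.4   5.1  10.2  95.1   0.  102.5] [0.53784059 0.11783822 0.23084871] [-1.79948323e+02  1.91214979e-03  8.98746907e+01] 0.028494897212092286
{'camera_matrix': array([[309.70691629,   0.        , 319.31154893],
       [  0.        , 309.70691629, 202.55523065],
       [  0.        ,   0.        ,   1.        ]]), 'R': array([[ 9.99999961e-01,  1.80467984e-04, -2.12163238e-04],
       [ 2.34183325e-04, -9.57135595e-01,  2.89640118e-01],
       [-1.50798219e-04, -2.89640156e-01, -9.57135600e-01]]), 't': array([-0.53717748,  0.07659499,  0.41399667])} [0.53722195 0.19331879 0.373952  ]
[(0.75, [0.5493, 0.1111, 0.0499])] [(0.18, [0.7283, 0.0966, 0.0034])] [(0.69, [0.7312, 0.1013, 0.0006])]
[(0.56, [0.5515, 0.1026, 0.0495])] [(0.78, [0.5064, 0.4147, 0.0]), (0.74, [0.5306, 0.3211, 0.0018]), (0.63, [0.4317, 0.2519, 0.0045]), (0.55, [0.4539, 0.3197, -0.0008]), (0.54, [0.3798, 0.3694, -0.0012])]
```

View pics/w1.png

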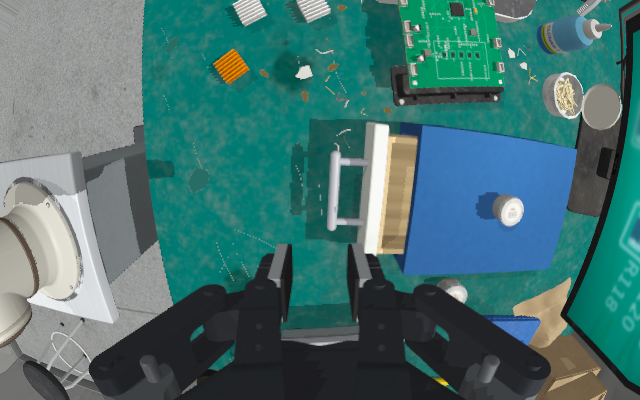

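The wrist view shows the bar handle centred at (334,190), which puts it at about (0.552, 0.107). The sinks at (250,10) and (313,8) show their fins.

>>> servo_tool(moves=[[[0,0,0],[-0.013,0.014,0],33],[[0,0,0],[0,0,0.04],33],[[0,0,0],[0,0,0.04],33],[[0,0,0],[0,0,0.04],33],[[0,0,0],[0,0,0.04],33],[[0,0,0],[0,0,0.04],33],[[0,0,0],[0,0,0.002],33],[[0,0,0],[0,0,0],0],[[0,0,0],[0,0,0],0],[[0,0,0],[0,0,0],0],[[0,0,0],[0,0,0],0],[[0,0,0],[0,0,0],0]], force=40)

```text
time: 4.75
ee_pos: [0.5517, 0.1057, 0.0295]
tcp_rot: [180.0, 0.0, 90.0]
wrist_force: [0.8, -1.3, 2.6]
opening: 0.0095
grasp_force: 39.0
```

>>> servo_tool(moves=[[[0,0,0],[0,-0.005,0],0],[[0,0,0],[0,-0.012,0],0],[[0,0,0],[0,-0.012,0],0],[[0,0,0],[0,-0.012,0],0],[[0,0,0],[0,-0.012,0],0],[[0,0,0],[0,-0.012,0],0],[[0,0,0],[0,-0.012,0],0],[[0,0,0],[0,-0.012,0],0],[[0,0,0],[0,-0.012,0],0],[[0,0,0],[0,-0.007,0],0],[[0,0,0],[0,-0.006,0],0],[[0,0,0],[0,0,0],0]])

```text
time: 5.95
ee_pos: [0.4361, 0.1107, 0.0295]
tcp_rot: [-180.0, -0.6, 90.2]
wrist_force: [0.5, 31.9, -2.5]
opening: 0.0093
grasp_force: 39.5
```

>>> servo_tool(moves=[[[0,0,0],[0.004,0,0],0],[[0,0,0],[0.001,-0.004,0],0],[[0,0,0],[0.001,-0.004,0],0],[[0,0,0],[0,-0.003,0],0],[[0,0,0],[0,0,0],0]])

```text
time: 6.45
ee_pos: [0.4256, 0.1114, 0.0294]
tcp_rot: [-180.0, 0.0, 90.0]
wrist_force: [-0.9, -1.7, 5.7]
opening: 0.0099
grasp_force: 39.6
```

>>> servo_tool(moves=[[[0,0,0],[0,-0.004,0],0],[[0,0,0],[0,-0.004,0],0],[[0,0,0],[0,-0.002,0],0],[[0,0,0],[0,0,0],0]])

```text
time: 6.85
ee_pos: [0.4247, 0.1116, 0.0299]
tcp_rot: [179.0, 0.1, 89.9]
wrist_force: [52.8, -2.8, -31.6]
opening: 0.0094
grasp_force: 39.4
```

>>> servo_tool(moves=[[[0,0,0],[0,0.009,0],0],[[0,0,0],[0,0,0],33],[[0,0,0],[0,0,0],33],[[0,0,0],[0,0,0],33],[[0,0,0],[0,0,-0.03],33],[[0,0,0],[0,0,-0.045],33],[[0,0,0],[0,0,-0.045],33],[[0,0,0],[0,0,-0.045],0],[[0,0,0],[0,0,-0.045],0]])

```text
time: 7.75
ee_pos: [0.4245, 0.1118, 0.2409]
tcp_rot: [-180.0, -0.0, 90.0]
wrist_force: [1.0, 0.0, -0.6]
opening: 0.0009
grasp_force: 0.0
```

>>> servo_tool(moves=[[[0,0,0],[-0.04,0.018,0],0],[[0,0,0],[-0.04,0.018,0],0],[[0,0,0],[-0.04,0.018,0],0],[[0,0,0],[-0.04,0.018,0],0],[[0,0,0],[-0.04,0.018,0],0],[[0,0,0],[-0.04,0.018,0],0],[[0,0,0],[0,0,0.04],0],[[0,0,0],[0,0,0.04],0],[[0,0,0],[0,0,0],0],[[0,0,0],[0,0,0],0]])

```text
time: 8.75
ee_pos: [0.5329, -0.1278, 0.1598]
tcp_rot: [-179.9, -0.0, 90.0]
wrist_force: [0.6, 0.9, 1.2]
opening: 0.0001
grasp_force: 0.0
```

```bash
cat >> h.py <<'E'
def fpt(u,v,z):
    c=calibration('wrist');K=c['camera_matrix'];x=(u-K[0,2])/K[0,0];y=(v-K[1,2])/K[1,1];r=np.hypot(x,y)
    s=np.sin(r)/max(r,1e-9); d=np.array([x*s,y*s,np.cos(r)])@c['R']; o=-c['R'].T@c['t']
    return (o+d*(z-o[2])/d[2]).round(4)
E
python3 - <<'E'
from h import *
o=get_obs(); print(o['time'],o['q'].round(1),o['ee_pos'],o['opening'],o['wrist_force'])
p,d=save('wrist','w2.png'); print(find('plate_0','wrist'),find('preheater_edge','wrist'))
p,d=save('top','t2.png'); print(find('drawer_floor','top'),find('parts_box_drawer0_handle','top'),find('parts_box','top'))
E
```

```text
8.75 [-13.5   3.9   1.   87.2   0.   76.5] [ 0.53289309 -0.12775246  0.15983571] 7.496191233860785e-05 [0.60866584 0.89947358 1.16573409]
[(0.91, [0.5476, -0.1279, 0.0723]), (0.9, [0.5708, -0.1917, 0.069])] []
[(0.94, [0.5781, 0.1026, 0.024])] [(0.65, [0.4305, 0.1151, 0.0396])] [(0.88, [0.741, 0.0929, -0.0015])]
```

View pics/w2.png

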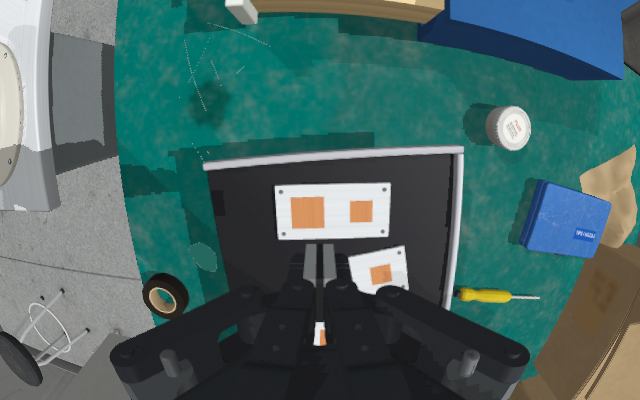

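```bash
python3 - <<'E'
from h import *
for q in [(275,184),(390,183),(391,237),(277,241)]: print(fpt(*q,.073))
print('edge',fpt(210,170,.07),fpt(225,260,.07), 'P1', fpt(404,247,.073),fpt(349,257,.073), 'rim far',fpt(458,155,.076))
E
```

```text
[ 0.5    -0.1084  0.073 ]
[ 0.5891 -0.1074  0.073 ]
[ 0.5932 -0.1529  0.073 ]
[ 0.4996 -0.1562  0.073 ]
edge [ 0.4469 -0.0971  0.07  ] [ 0.4518 -0.1767  0.07  ] P1 [ 0.6054 -0.1623  0.073 ] [ 0.5589 -0.1707  0.073 ] rim far [ 0.6438 -0.083   0.076 ]
```

>>> servo_tool(moves=[[[0,0,0],[-0.003,0.023,0],0],[[0,0,0],[0,0,0.04],0],[[0,0,0],[0,0,0.03],0],[[0,0,0],[0,0,0.01],0],[[0,0,0],[0,0,0.005],0],[[0,0,0],[0,0,0.002],0],[[0,0,0],[0,0,0.001],0],[[0,0,0],[0,0,0],0]])

```text
time: 9.9
ee_pos: [0.5573, -0.1313, 0.0731]
tcp_rot: [179.9, 0.0, 90.0]
wrist_force: [-1.2, 0.4, 5.3]
opening: -0.0006
grasp_force: 2.4
```

>>> servo_tool(moves=[[[0,0,0],[0,0,0.001],0],[[0,0,0],[0,0,0],0],[[0,0,0],[0,-0.005,0],0],[[0,0,0],[0,-0.008,0],0],[[0,0,0],[0,-0.008,0],0],[[0,0,0],[0,-0.008,0],0]])

```text
time: 10.5
ee_pos: [0.5293, -0.1315, 0.0731]
tcp_rot: [179.7, 0.1, 90.0]
wrist_force: [1.9, 0.3, 8.8]
opening: -0.0004
grasp_force: 4.6
```

>>> servo_tool(moves=[[[0,0,0],[0,-0.008,0],0],[[0,0,0],[0,-0.008,0],0],[[0,0,0],[0,-0.008,0],0],[[0,0,0],[0,-0.008,0],0],[[0,0,0],[0,-0.008,0],0],[[0,0,0],[0,-0.008,0],0],[[0,0,0],[0,-0.008,0],0],[[0,0,0],[0,-0.006,0],0],[[0,0,0],[0,0,0],0],[[0,0,0],[0,0,-0.04],0],[[0,0,0],[0,0,-0.04],0],[[0,0,0],[0,0,0],0]])

```text
time: 11.7
ee_pos: [0.4678, -0.1318, 0.1566]
tcp_rot: [179.5, 0.1, 90.0]
wrist_force: [0.6, 0.3, -0.2]
opening: -0.0002
grasp_force: 0.0
```

```bash
cat >> h.py <<'E'
def plates_top(fn='tt.png'):
    p,d=save('top',fn); hsv=cv2.cvtColor(p,cv2.COLOR_RGB2HSV)
    roi=np.zeros(d.shape,bool); roi[172:275,370:468]=1
    return rects(roi&(hsv[...,2]>110)&((hsv[...,1]<50)|(hsv[...,0]<25)),.073,100,1500)
E
python3 - <<'E'
from h import *
p,d=save('wrist','w3.png'); print(find('plate_0','wrist'))
print(plates_top()); print(find('plate_0','top'))
E
```

```text
[(0.82, [0.4509, -0.1295, 0.0659]), (0.69, [0.5646, -0.1898, 0.0617]), (0.68, [0.5658, -0.2589, 0.0666])]
[([566.9, -264.1], [92.9, 48.8], -2.3, (431, 200), 709)]
[(0.68, [0.5678, -0.1939, 0.0704]), (0.65, [0.5655, -0.263, 0.0708]), (0.52, [0.4523, -0.1339, 0.0715])]
```

View pics/w3.png

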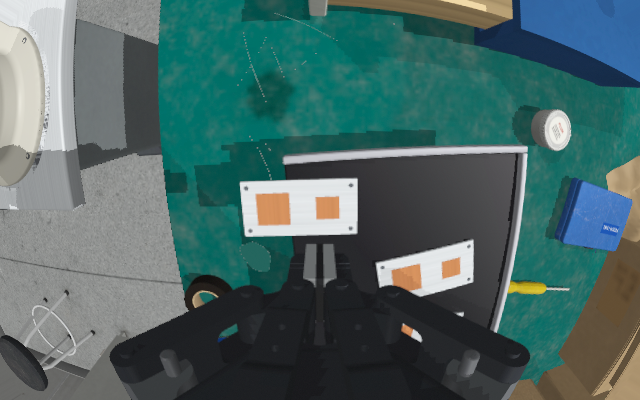

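>>> servo_tool(moves=[[[0,0,0],[0,-0.03,-0.045],40],[[0,0,0],[0,-0.03,-0.035],40],[[-8.5,0,0],[0,0,0],40],[[-8.5,0,0],[0,0,0],40],[[-8.5,0,0],[0,0,0],40],[[-8.5,0,0],[0,0,0],40],[[-8.5,0,0],[0,0,0],40],[[-8.5,0,0],[0,0,0],40],[[0,0,0],[0,0,0],40],[[0,0,0],[0,0,0],40]])

```text
time: 12.9
ee_pos: [0.4425, -0.1677, 0.2352]
tcp_rot: [131.6, -1.5, 91.4]
wrist_force: [0.5, -0.5, 0.7]
opening: 0.034
grasp_force: 0.0
```

```bash
python3 - <<'E'
from h import *
o=get_obs(); print(o['time'],o['q'].round(1),o['ee_pos'].round(3),o['tcp_rot'].round(1),o['opening'],o['wrist_force'])
E
```

```text
12.9 [-37.8 -48.5 -41.9  56.   29.1  62.4] [ 0.443 -0.168  0.235] [131.6  -1.5  91.4] 0.033988806316170087 [ 0.54084366 -0.46238196  0.74206961]
```

```bash
python3 - <<'E'
from h import *
p,d=save('top','t3.png')
v,u=np.mgrid[230:340,360:520]; P=deproj(np.c_[u.ravel(),v.ravel()],d,'top').reshape(u.shape+(3,))
print('rows x; cols y -.14..-.44 step .02; max height mm')
for x in np.arange(.46,.2,-.02):
    r=[]
    for y in np.arange(-.14,-.44,-.02):
        m=(abs(P[...,0]-x)<.01)&(abs(P[...,1]-y)<.01); r.append(int(1000*P[m][:,2].max()) if m.any() else -1)
    print(round(x,2),r)
print(P[...,0].min(),find('plate_0','top'))
E
```

```text
rows x; cols y -.14..-.44 step .02; max height mm
0.46 [77, 272, 272, 76, 74, 79, 75, 75, 76, 77, 74, 73, 78, 9, 8]
0.44 [80, 322, 324, 5, 5, 6, 6, 5, 6, 6, 5, 6, 7, 6, 4]
0.42 [78, 353, 353, 6, -1, 4, 7, 6, 6, 6, 7, 6, 12, 6, 5]
0.4 [73, 351, 351, 2, -1, -1, 7, 6, 4, 6, 8, 6, 8, 8, 8]
0.38 [5, 351, 351, 319, -1, -1, 19, 21, 6, 6, 7, 7, 9, 10, 7]
0.36 [359, 368, 369, 366, -1, -1, 23, 22, 19, 6, 6, 9, 6, 12, 6]
0.34 [371, 379, 380, 375, 340, -1, 3, 21, 20, 4, 7, 10, 5, 6, 6]
0.32 [398, 408, 410, 403, 373, -1, 22, 22, 15, 6, 7, 6, 6, 7, 6]
0.3 [401, 413, 414, 411, 391, -1, -1, 3, 4, 2, 4, 4, 3, 4, 7]
0.28 [-1, -1, -1, -1, -1, -1, -1, -1, -1, -1, -1, -1, -1, -1, -1]
0.26 [-1, -1, -1, -1, -1, -1, -1, -1, -1, -1, -1, -1, -1, -1, -1]
0.24 [-1, -1, -1, -1, -1, -1, -1, -1, -1, -1, -1, -1, -1, -1, -1]
0.22 [-1, -1, -1, -1, -1, -1, -1, -1, -1, -1, -1, -1, -1, -1, -1]
-0.015563676201710732 [(0.94, [0.4493, -0.1331, 0.073]), (0.74, [0.7377, 0.0953, -0.0008]), (0.58, [0.5669, -0.2636, 0.0706]), (0.57, [0.5683, -0.1939, 0.0753])]
```

>>> servo_tool(moves=[[[8.07,0,0],[0,0,0],0],[[8.07,0,0],[0,0,0],0],[[8.07,0,0],[0,0,0],0],[[8.07,0,0],[0,0,0],0],[[8.07,0,0],[0,0,0],0],[[8.07,0,0],[0,0,0],0],[[0,0,0],[0,0,0],0],[[0,0,0],[0,0,0],0]])

```text
time: 13.8
ee_pos: [0.4444, -0.1663, 0.2363]
tcp_rot: [179.9, -1.5, 91.7]
wrist_force: [-0.7, 0.0, 0.1]
opening: 0.0002
grasp_force: 0.0
```

>>> servo_tool(moves=[[[0,-1.5,1.7],[0,0,0],0],[[0,0,0],[0.034,0.022,0.04],0],[[0,0,0],[0,0,0.045],0],[[0,0,0],[0,0,0.045],0],[[0,0,0],[0,0,0.022],0],[[0,0,0],[0,0,0.008],0],[[0,0,0],[0,0,0.002],0],[[0,0,0],[0,0,0.001],0],[[0,0,0],[0,0,0.001],0],[[0,0,0],[0,0,0],0]])

```text
time: 14.8
ee_pos: [0.4637, -0.1378, 0.079]
tcp_rot: [179.8, 0.1, 89.8]
wrist_force: [0.1, -0.1, 0.4]
opening: -0.0002
grasp_force: 0.0
```

>>> servo_tool(moves=[[[0,0,0],[0.003,0.003,0.003],0],[[0,0,0],[0,0,0.002],0],[[0,0,0],[0,0,0.001],0],[[0,0,0],[0,0,0.001],0],[[0,0,0],[0,0,0.0005],0],[[0,0,0],[0,0,0],0]])

```text
time: 15.4
ee_pos: [0.4671, -0.1346, 0.073]
tcp_rot: [179.7, 0.1, 89.9]
wrist_force: [-5.8, 3.2, 21.7]
opening: -0.0001
grasp_force: 10.6
```

>>> servo_tool(moves=[[[0,0,0],[0,0,-0.0012],0],[[0,0,0],[-0.005,0.0005,0],0],[[0,0,0],[-0.01,0.0007,0],0],[[0,0,0],[-0.01,0.0007,0],0],[[0,0,0],[-0.01,0.0007,0],0],[[0,0,0],[-0.01,0.0007,0],0],[[0,0,0],[-0.01,0.0007,0],0],[[0,0,0],[-0.01,0.0007,0],0]])

```text
time: 16.2
ee_pos: [0.4717, -0.1998, 0.073]
tcp_rot: [179.7, 0.0, 89.9]
wrist_force: [0.9, 2.7, 10.8]
opening: -0.0001
grasp_force: 5.4
```

>>> servo_tool(moves=[[[0,0,0],[-0.01,0.0007,0],0],[[0,0,0],[-0.01,0.0007,0],0],[[0,0,0],[-0.01,0.0007,0],0],[[0,0,0],[-0.01,0.0007,0],0],[[0,0,0],[-0.01,0.0007,0],0],[[0,0,0],[-0.01,0.0007,0],0],[[0,0,0],[-0.01,0.0007,0],0],[[0,0,0],[-0.01,0.0007,0],0],[[0,0,0],[0,0,0],0],[[0,0,0],[0,0,-0.04],0],[[0,0,0],[0,0,-0.04],0],[[0,0,0],[0,0,0],0]])

```text
time: 17.4
ee_pos: [0.4778, -0.2806, 0.1571]
tcp_rot: [179.5, 0.3, 89.9]
wrist_force: [0.3, 0.2, 0.2]
opening: 0.0
grasp_force: 0.0
```

```bash
python3 - <<'E'
from h import *
p,d=save('wrist','w4.png'); print(find('plate_0','wrist'))
print(plates_top('t4.png')); print(find('plate_0','top'))
E
```

```text
[(0.7, [0.5636, -0.2586, 0.0673]), (0.68, [0.5632, -0.1908, 0.0608]), (0.59, [0.4637, -0.2752, 0.0631])]
[([564.7, -193.5], [95.0, 49.7], 12.4, (404, 201), 718), ([566.9, -262.9], [92.9, 46.3], -2.3, (431, 199), 698), ([463.2, -278.9], [94.8, 49.2], 1.5, (438, 240), 691), ([463.9, -338.1], [84.0, 25.6], -2.5, (463, 240), 273)]
[(0.96, [0.5645, -0.1937, 0.0703]), (0.77, [0.4605, -0.281, 0.068]), (0.71, [0.567, -0.2616, 0.0695])]
```

View pics/w4.png

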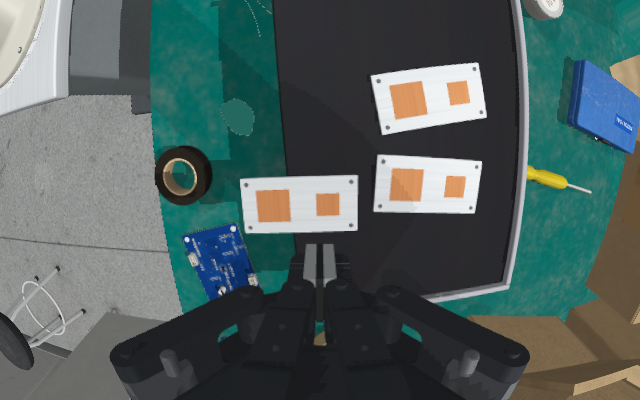

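P0 is now at (0.4625, -0.279) with about 40 mm of overhang, spanning (241,178) to (357,232) in the picture. Next I turn the tool horizontal.

>>> servo_tool(moves=[[[0,0,-5],[0,-0.03,-0.035],40],[[0,0,0],[0,-0.03,-0.035],40],[[-8.2,0,0],[0,0,0],40],[[-8.2,0,0],[0,0,0],40],[[-8.2,0,0],[0,0,0],40],[[-8.2,0,0],[0,0,0],40],[[-8.2,0,0],[0,0,0],40],[[-8.2,0,0],[0,0,0],40],[[-8.2,0,0],[0,0,0],40],[[-8.2,0,0],[0,0,0],40],[[0,0,0],[0,0,0],40]])

```text
time: 18.7
ee_pos: [0.4135, -0.28, 0.2131]
tcp_rot: [114.4, -0.5, 94.7]
wrist_force: [0.5, 0.7, -1.4]
opening: 0.034
grasp_force: 0.0
```

```bash
python3 - <<'E'
from h import *
o=get_obs(); print(o['time'],o['q'].round(1),o['ee_pos'].round(3),o['tcp_rot'].round(1),o['opening'],o['wrist_force'])
E
```

```text
18.7 [-62.9 -40.2 -48.5  41.9  57.5  45.2] [ 0.414 -0.28   0.213] [114.4  -0.5  94.7] 0.034030864312034115 [ 0.46807456  0.68961844 -1.37945357]
```

```bash
cat >> h.py <<'E'
from scipy.spatial.transform import Rotation as Ro
def Rt(rpy): return Ro.from_euler('xyz',rpy,degrees=True)
def td(dw,rpy=None):
    o=get_obs(); R=Rt(o['tcp_rot'] if rpy is None else rpy); return R.inv().apply(dw).round(4)
def go(pos,rpy=None):
    o=get_obs(); R=Rt(o['tcp_rot']); Rn=R if rpy is None else Rt(rpy)
    print('turn',(R.inv()*Rn).as_rotvec(degrees=True).round(2),'then shift',Rn.inv().apply(np.array(pos)-o['ee_pos']).round(4))
E
python3 - <<'E'
from h import *
go([.385,-.285,.071],[98,0,95])
print(td([.01,0,0],[98,0,95]),td([0,.01,0],[98,0,95]),td([0,0,.01],[98,0,95]))
E
```

```text
turn [-16.39   0.14  -0.58] then shift [-0.0025 -0.1447 -0.0088]
[-0.0009  0.0014  0.0099] [0.01   0.0001 0.0009] [ 0.      0.0099 -0.0014]
```

>>> servo_tool(moves=[[[-8.2,0,-0.3],[0,0,0],40],[[-8.2,0.1,-0.3],[0,0,0],40],[[0,0,0],[-0.001,0,-0.009],40],[[0,0,0],[-0.001,-0.035,0],40],[[0,0,0],[0,-0.035,0],40],[[0,0,0],[0,-0.035,0],40],[[0,0,0],[0,-0.025,0],40],[[0,0,0],[0,-0.014,0],40],[[0,0,0],[0,0,0],40],[[0,0,0],[0,0,0],40]])

```text
time: 19.7
ee_pos: [0.3782, -0.2968, 0.0848]
tcp_rot: [102.4, 0.3, 94.9]
wrist_force: [-0.6, -0.7, 0.4]
opening: 0.0339
grasp_force: 0.0
```

```bash
python3 - <<'E'
from h import *
o=get_obs(); print(o['time'],o['q'].round(1),o['ee_pos'].round(4),o['tcp_rot'].round(1),o['opening'],o['wrist_force'].round(1))
go([.445,-.28,.069],[98,0,95])
save('wrist','w5.png')
E
```

```text
19.7 [-72.5 -29.3 -65.6   8.9  72.3  45.8] [ 0.3782 -0.2968  0.0848] [102.4   0.3  94.9] 0.033854441906229 [-0.6 -0.7  0.4]
turn [-4.44  0.15  0.32] then shift [ 0.0109 -0.0062  0.0695]
```

View pics/w5.png

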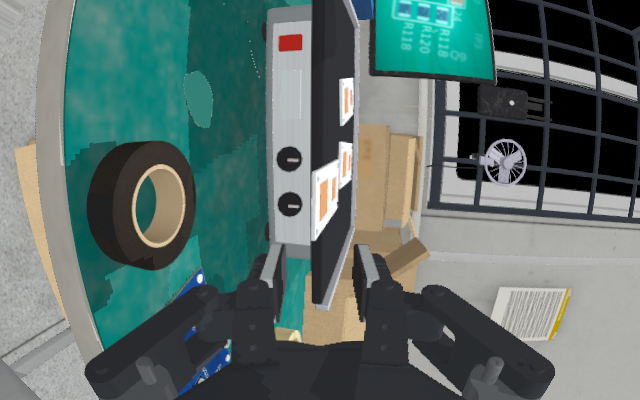

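>>> servo_tool(moves=[[[-2,0,0],[0.006,-0.006,0.008],40],[[-2,0,0],[0.006,-0.005,0.008],40],[[0,0,0],[0,0,0.005],40],[[0,0,0],[0,0,0],40]])

```text
time: 20.15
ee_pos: [0.3848, -0.3027, 0.0741]
tcp_rot: [99.4, 0.1, 96.6]
wrist_force: [0.6, 1.3, 0.9]
opening: 0.034
grasp_force: 0.0
```

```bash
python3 - <<'E'
from h import *
o=get_obs(); print(o['time'],o['q'].round(1),o['ee_pos'].round(4),o['tcp_rot'].round(1),o['wrist_force'].round(1))
go([.445,-.28,.069],[98,0,95])
E
```

```text
20.15 [-72.5 -21.8 -65.7  -2.5  75.6  49.3] [ 0.3848 -0.3027  0.0741] [99.4  0.1 96.6] [0.6 1.3 0.9]
turn [-1.45 -1.6   0.38] then shift [0.0174 0.0035 0.062 ]
```

>>> servo_tool(moves=[[[0,0,0],[0.003,0,0.008],40],[[0,0,0],[0.004,0,0.008],40],[[0,0,0],[0.004,0,0.008],40],[[-0.7,-0.8,0.2],[0.003,0,0.008],40],[[-0.7,-0.8,0.2],[0.003,0,0.008],40],[[0,0,0],[0,0,0],40],[[0,0,0],[0,0,0],40]])

```text
time: 20.85
ee_pos: [0.4166, -0.3071, 0.0703]
tcp_rot: [99.3, -0.4, 96.9]
wrist_force: [-0.4, -0.3, -0.1]
opening: 0.0337
grasp_force: 0.0
```

```bash
python3 - <<'E'
from h import *
o=get_obs(); print(o['time'],o['q'].round(1),o['ee_pos'].round(4),o['tcp_rot'].round(1),o['wrist_force'].round(1))
go([.445,-.28,.0695],[98,0,95])
E
```

```text
20.85 [-68.1 -16.7 -65.8 -16.4  72.5  59.1] [ 0.4166 -0.3071  0.0703] [99.3 -0.4 96.9] [-0.4 -0.3 -0.1]
turn [-1.35 -1.99 -0.12] then shift [0.0246 0.0035 0.0304]
```

>>> servo_tool(moves=[[[0,0,0],[0,0,0.01],40],[[0,0,0],[0.004,0,0.01],40],[[0,0,0],[0.006,0.001,0.006],40],[[0,0,0],[0.006,0.001,0],40],[[0,0,0],[0.004,0.001,0],40],[[0,0,0],[0,0,0],40]])

```text
time: 21.45
ee_pos: [0.4421, -0.2977, 0.0711]
tcp_rot: [99.8, -0.5, 97.7]
wrist_force: [0.7, -0.5, -0.2]
opening: 0.0344
grasp_force: 0.0
```

```bash
python3 - <<'E'
from h import *
o=get_obs(); print(o['time'],o['q'].round(1),o['ee_pos'].round(4),o['tcp_rot'].round(1),o['wrist_force'].round(1))
go([.445,-.28,.0695],[98,0,95])
p,d=save('top','t6.png'); print(find('plate_0','top'))
cv2.imwrite('pics/c6.png',cv2.resize(cv2.cvtColor(p,cv2.COLOR_RGB2BGR)[180:310,360:490],None,fx=4,fy=4))
E
```

```text
21.45 [-64.  -15.6 -65.8 -21.2  69.4  63.2] [ 0.4421 -0.2977  0.0711] [99.8 -0.5 97.7] [ 0.7 -0.5 -0.2]
turn [-1.82 -2.73 -0.06] then shift [ 0.0174 -0.001   0.0046]
[(0.95, [0.5656, -0.1935, 0.0738]), (0.67, [0.4622, -0.2799, 0.0719]), (0.65, [0.5657, -0.2634, 0.0725])]
```

View pics/c6.png

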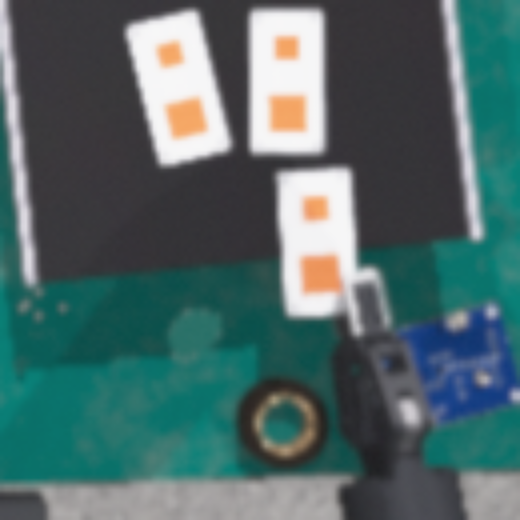

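>>> servo_tool(moves=[[[0,4,0],[0,0,0],40],[[0,2,0],[0.006,0,0],40],[[0,0,0],[0.006,0,0],40],[[0,0,0],[0.004,0,0.002],40],[[0,0,0],[0,0,0],40]])

```text
time: 22.05
ee_pos: [0.4403, -0.2806, 0.0699]
tcp_rot: [99.7, -1.6, 103.6]
wrist_force: [0.1, 0.2, -0.4]
opening: 0.0343
grasp_force: 0.0
```

>>> servo_tool(moves=[[[0,0,0],[0,0,0],10],[[0,0,0],[0,0,0],0],[[0,0,0],[0,0,0],0],[[0,0,0],[0,0,0],0],[[0,0,0],[0,0,0],0],[[0,0,0],[0,0,0],0]], force=50)

```text
time: 22.65
ee_pos: [0.4411, -0.2821, 0.0733]
tcp_rot: [99.5, -1.3, 103.7]
wrist_force: [-1.9, 2.1, 10.6]
opening: 0.0032
grasp_force: 48.3
```

>>> servo_tool(moves=[[[0,0,0],[0,0.01,0],0],[[0,0,0],[0,0.03,0],0],[[0,0,0],[0,0.04,0.005],0],[[0,0,0],[0,0.04,0.005],0],[[0,-4,0],[0,0.03,0],0],[[7,-4,0],[0,0,0],0],[[7,-4,0],[0,0,0],0],[[7,0,0],[0,0,0],0],[[7,0,0],[0,0,0],0],[[7,0,0],[0,0,0],0],[[0,0,0],[0,0,0],0]])

```text
time: 23.75
ee_pos: [0.4785, -0.2786, 0.2202]
tcp_rot: [133.3, 1.2, 92.7]
wrist_force: [0.9, 0.7, -0.4]
opening: 0.0016
grasp_force: 49.0
```

```bash
python3 - <<'E'
from h import *
o=get_obs(); print(o['time'],o['q'].round(1),o['ee_pos'].round(4),o['tcp_rot'].round(1),o['wrist_force'].round(1),o['opening'],o['grasp_force'])
go([.5,.105,.25],[135,0,88])
p,d=save('top','t7.png'); print(find('plate_0','top'),find('drawer_floor','top'),find('parts_box_drawer0_handle','top'))
E
```

```text
23.75 [-46.3 -30.1 -33.   51.6  32.7  51.1] [ 0.4785 -0.2786  0.2202] [133.3   1.2  92.7] [ 0.9  0.7 -0.4] 0.0015837388741065921 49.02381956577301
turn [ 1.75 -2.52  4.17] then shift [ 0.3841  0.0268 -0.0154]
[(0.87, [0.5679, -0.1948, 0.0718]), (0.77, [0.4917, -0.2822, 0.2038]), (0.6, [0.5684, -0.2637, 0.0718])] [(0.74, [0.5751, 0.1011, 0.0216])] [(0.63, [0.4292, 0.1124, 0.0417])]
```

```bash
cat >> h.py <<'E'
def place_rpy(delta,phi=45,yaw=-2.5):  # delta: plate heading minus tool heading at grasp
    return (Rt([180-(90-phi),0,90+yaw])*Ro.from_euler('y',-delta,degrees=True)).as_euler('xyz',degrees=True)
E
python3 - <<'E'
from h import *
r=place_rpy(-12); print(r, 'plate dir',Rt(r).apply([-.208,0,.978]))
go([.555,.125,.22],r); print(td([0,0,-.148],r))
p,d=save('top','t8.png')
P=deproj(np.array([[288,v] for v in range(165,230,2)]),d,'top'); print((P[:,[0,2]]*1000).round().astype(int).tolist())
E
```

```text
[134.36708498  -8.45402524  96.0475858 ] plate dir [ 0.70633964 -0.03095663 -0.70701768]
turn [1.33 9.01 4.41] then shift [0.3889 0.0465 0.1232]
[-0.0218 -0.1047  0.1024]
[[666, 86], [660, 86], [656, 85], [650, 90], [645, 89], [640, 86], [635, 83], [636, 18], [630, 22], [624, 25], [619, 22], [614, 26], [609, 20], [603, 22], [598, 21], [593, 22], [587, 26], [582, 23], [577, 19], [571, 20], [566, 22], [561, 19], [555, 22], [550, 24], [544, 25], [539, 22], [534, 16], [529, 21], [523, 21], [518, 19], [513, 23], [507, 25], [502, 24]]
```

>>> servo_tool(moves=[[[0.7,4.5,2.2],[0,0,0],0],[[0.6,4.5,2.2],[0,0,0],0],[[0,0,0],[0.039,0.004,0.01],0],[[0,0,0],[0.039,0.004,0.01],0],[[0,0,0],[0.039,0.004,0.01],0],[[0,0,0],[0.039,0.004,0.01],0],[[0,0,0],[0.039,0.005,0.013],0],[[0,0,0],[0.039,0.005,0.013],0],[[0,0,0],[0.039,0.005,0.013],0],[[0,0,0],[0.039,0.005,0.013],0],[[0,0,0],[0.039,0.005,0.013],0],[[0,0,0],[0.039,0.005,0.013],0]])

```text
time: 25.2
ee_pos: [0.5507, 0.1264, 0.2236]
tcp_rot: [134.3, -8.4, 96.0]
wrist_force: [1.6, -0.5, -0.4]
opening: 0.002
grasp_force: 49.0
```

>>> servo_tool(moves=[[[0,0,0],[0,0,0],0],[[0,0,0],[0,0,0],0]])

```text
time: 25.4
ee_pos: [0.5505, 0.1259, 0.2228]
tcp_rot: [134.5, -8.4, 96.2]
wrist_force: [-0.6, 0.3, -0.4]
opening: 0.0019
grasp_force: 49.0
```

```bash
python3 - <<'E'
from h import *
o=get_obs(); print(o['time'],o['q'].round(1),o['ee_pos'].round(4),o['tcp_rot'].round(1),o['wrist_force'].round(1),o['opening'],o['grasp_force'])
go([.56,.125,.08],place_rpy(-12))
save('wrist','w6.png'); save('top','t9.png'); print(find('plate_0','top')[:3],find('sink_0','top'))
E
```

```text
25.4 [ 12.1 -38.9 -39.2  43.6   1.6 100.1] [0.5505 0.1259 0.2228] [134.5  -8.4  96.2] [-0.6  0.3 -0.4] 0.0019283937403154487 49.00990962982178
turn [-0.11 -0.03  0.16] then shift [-0.0228 -0.0943  0.1053]
[(0.87, [0.5698, -0.1918, 0.0713]), (0.8, [0.5652, 0.1224, 0.207]), (0.59, [0.5653, -0.2623, 0.068])] [(0.62, [0.4309, 0.2519, -0.0028]), (0.58, [0.5286, 0.3172, -0.0012]), (0.56, [0.3882, 0.3682, -0.0017]), (0.55, [0.5643, -0.1964, 0.0714]), (0.44, [0.4536, 0.3211, 0.0017]), (0.43, [0.5096, 0.4156, -0.0021])]
```

View pics/w6.png

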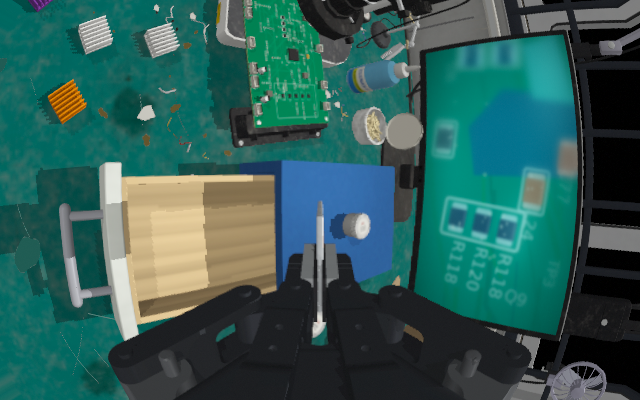

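The plate is held edge-on to the wrist camera at (320,235), above the open drawer.

>>> servo_tool(moves=[[[0,0,0],[-0.0046,-0.019,0.021],0],[[0,0,0],[-0.0046,-0.019,0.021],0],[[0,0,0],[-0.0046,-0.019,0.021],0],[[0,0,0],[-0.0046,-0.019,0.021],0],[[0,0,0],[-0.0046,-0.018,0.021],0],[[0,0,0],[-0.0004,-0.002,0.002],0],[[0,0,0],[-0.0004,-0.002,0.002],0],[[0,0,0],[0,0,0],0]])

```text
time: 26.4
ee_pos: [0.5614, 0.1232, 0.078]
tcp_rot: [134.3, -8.3, 96.0]
wrist_force: [1.0, 0.4, -0.3]
opening: 0.0019
grasp_force: 49.0
```

>>> servo_tool(moves=[[[0,0,0],[-0.0005,-0.002,0.002],0],[[0,0,0],[-0.0005,-0.002,0.002],0],[[0,0,0],[-0.0003,-0.0014,0.0014],0],[[0,0,0],[0,0,0],0]])

```text
time: 26.8
ee_pos: [0.5615, 0.1236, 0.0697]
tcp_rot: [134.3, -8.3, 96.1]
wrist_force: [0.7, -0.0, 2.1]
opening: 0.0023
grasp_force: 49.4
```

>>> servo_tool(moves=[[[0,0,0],[0,0,0],14],[[0,0,0],[0,0,0],14],[[0,0,0],[0,0,0],14],[[0,0,0],[0,0,-0.005],14],[[0,0,0],[0,0,-0.01],14],[[0,0,0],[0,0,-0.015],14],[[0,0,0],[0,0,-0.02],14],[[0,0,0],[0,0,-0.03],14],[[0,0,0],[0,0,-0.03],14],[[0,0,0],[0,0,-0.03],14],[[0,0,0],[0.01,0.04,-0.04],14],[[0,0,0],[0,0,0],14]])

```text
time: 28.0
ee_pos: [0.4971, 0.1063, 0.2255]
tcp_rot: [135.3, -8.3, 96.0]
wrist_force: [0.6, 0.3, -0.1]
opening: 0.0119
grasp_force: 0.0
```

```bash
python3 - <<'E'
from h import *
o=get_obs(); print(o['time'],o['ee_pos'].round(4),o['tcp_rot'].round(1),o['wrist_force'].round(1),o['opening'])
p,d=save('wrist','w7.png'); print(find('plate_0','wrist'))
p,d=save('top','t10.png'); print(find('plate_0','top'),find('parts_box_drawer0_handle','top'))
go([.5,-.2,.22],[180,0,90])
E
```

```text
28.0 [0.4971 0.1063 0.2255] [135.3  -8.3  96. ] [ 0.6  0.3 -0.1] 0.011869265589833899
[(0.94, [0.5693, 0.1255, 0.0115])]
[(0.95, [0.5672, -0.2639, 0.0689]), (0.77, [0.5675, -0.195, 0.07]), (0.57, [0.5675, 0.1239, 0.0226]), (0.47, [0.7339, -0.0618, -0.0024])] [(0.95, [0.4295, 0.1155, 0.0427])]
turn [ 43.39 -10.04   2.47] then shift [-0.3059  0.0052 -0.0051]
```

View pics/w7.png

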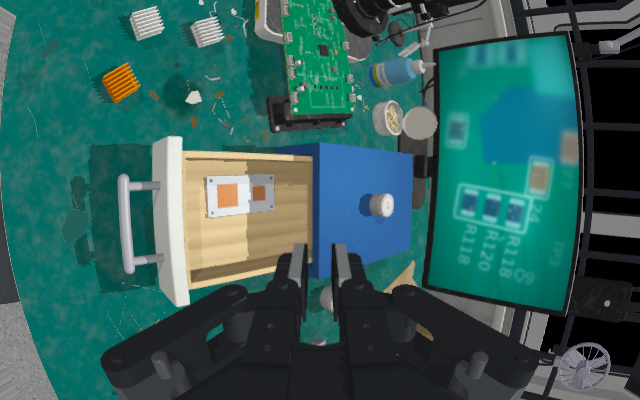

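Plate 1 lies flat in the drawer around (240,194). Next is P2 at (0.567, -0.264).

>>> servo_tool(moves=[[[7.23,-1.67,0.41],[0,0,0],0],[[7.23,-1.67,0.41],[0,0,0],0],[[7.23,-1.67,0.41],[0,0,0],0],[[7.23,-1.67,0.41],[0,0,0],0],[[7.23,-1.67,0.41],[0,0,0],0],[[7.23,-1.67,0.41],[0,0,0],0],[[0,0,0],[0,0,0],0]])

```text
time: 28.95
ee_pos: [0.4966, 0.1063, 0.2106]
tcp_rot: [-179.3, 0.1, 90.0]
wrist_force: [-0.1, -0.0, -0.6]
opening: 0.0
grasp_force: 0.0
```

>>> servo_tool(moves=[[[0,0,0],[-0.037,0.0082,0],0],[[0,0,0],[-0.037,0.0082,0],0],[[0,0,0],[-0.037,0.0082,0],0],[[0,0,0],[-0.037,0.0082,0],0],[[0,0,0],[-0.037,0.0082,0],0],[[0,0,0],[-0.037,0.0082,0],0],[[0,0,0],[-0.037,0.0082,0],0],[[0,0,0],[-0.037,0.0082,0],0],[[0,0,0],[-0.037,0.0082,0],0],[[0,0,0],[-0.037,0.0082,0.03],0],[[0,0,0],[0,0,0.04],0],[[0,0,0],[0,0,0],0]])

```text
time: 30.15
ee_pos: [0.5742, -0.2635, 0.1406]
tcp_rot: [-179.7, -0.2, 89.9]
wrist_force: [-0.5, 0.5, -0.7]
opening: -0.0001
grasp_force: 0.0
```

```bash
python3 - <<'E'
from h import *
o=get_obs(); print(o['time'],o['ee_pos'].round(4),o['tcp_rot'].round(1),o['wrist_force'].round(1))
go([.579,-.264,.075],[180,0,90])
E
```

```text
30.15 [ 0.5742 -0.2635  0.1406] [-179.7   -0.2   89.9] [-0.5  0.5 -0.7]
turn [-0.29 -0.23 -0.07] then shift [-0.0005  0.0048  0.0656]
```

>>> servo_tool(moves=[[[-0.3,-0.2,0],[0,0.005,0.03],0],[[0,0,0],[0,0,0.03],0],[[0,0,0],[0,0,0.005],0],[[0,0,0],[0,0,0],0],[[0,0,0],[0,0,0.0015],0],[[0,0,0],[0,0,0.001],0],[[0,0,0],[0,0,0],0]])

```text
time: 30.85
ee_pos: [0.5834, -0.2642, 0.0803]
tcp_rot: [179.5, 0.2, 90.0]
wrist_force: [0.3, -0.7, 0.6]
opening: -0.0002
grasp_force: 0.0
```

>>> servo_tool(moves=[[[0,0,0],[0,-0.004,0.005],0],[[0,0,0],[0,0,0.001],0],[[0,0,0],[0,0,0.001],0],[[0,0,0],[0,0,0.001],0],[[0,0,0],[0,0,0],0]])

```text
time: 31.35
ee_pos: [0.5792, -0.2644, 0.0731]
tcp_rot: [179.5, 0.2, 90.0]
wrist_force: [-4.5, 1.4, 13.3]
opening: -0.0001
grasp_force: 6.5
```

>>> servo_tool(moves=[[[0,0,0],[-0.001,-0.005,0],0],[[0,0,0],[-0.003,-0.01,0],0],[[0,0,0],[-0.003,-0.01,0],0],[[0,0,0],[-0.003,-0.01,0],0],[[0,0,0],[-0.003,-0.01,0],0],[[0,0,0],[-0.003,-0.01,0],0]])

```text
time: 31.95
ee_pos: [0.5253, -0.2807, 0.0731]
tcp_rot: [179.3, 0.3, 90.0]
wrist_force: [2.4, 1.4, 12.5]
opening: -0.0001
grasp_force: 6.3
```

>>> servo_tool(moves=[[[0,0,0],[-0.003,-0.01,0],0],[[0,0,0],[-0.003,-0.01,0],0],[[0,0,0],[-0.003,-0.01,0],0],[[0,0,0],[-0.003,-0.01,0],0],[[0,0,0],[-0.003,-0.008,0],0],[[0,0,0],[0,0,0],0],[[0,0,0],[0,0,-0.04],0],[[0,0,0],[0,0,-0.04],0],[[0,0,0],[0,0,0],0]])

```text
time: 32.85
ee_pos: [0.4769, -0.296, 0.156]
tcp_rot: [179.2, 0.4, 90.0]
wrist_force: [-0.4, 0.1, -0.5]
opening: 0.0002
grasp_force: 0.0
```

```bash
python3 - <<'E'
from h import *
o=get_obs(); print(o['time'],o['ee_pos'].round(4),o['tcp_rot'].round(1))
p,d=save('wrist','w8.png'); print(find('plate_0','wrist')); print(find('preheater_edge','wrist'))
print(plates_top('t11.png')); print(find('plate_0','top'))
E
```

```text
32.85 [ 0.4769 -0.296   0.156 ] [179.2   0.4  90. ]
[(0.72, [0.4611, -0.2889, 0.0677]), (0.66, [0.5679, -0.1928, 0.0632])]
[(0.77, [0.4511, -0.2383, 0.0649])]
[([565.0, -193.4], [95.6, 49.7], 12.4, (404, 201), 720), ([463.7, -295.3], [91.6, 48.8], -1.7, (444, 240), 682)]
[(0.96, [0.5666, 0.1224, 0.0222]), (0.93, [0.5698, -0.1928, 0.0726]), (0.64, [0.4632, -0.2943, 0.0715])]
```

>>> servo_tool(moves=[[[0,0,-8],[0,-0.03,-0.035],40],[[0,0,0],[0,-0.035,-0.035],40],[[-8.2,0,0],[0,0,0],40],[[-8.2,0,0],[0,0,0],40],[[-8.2,0,0],[0,0,0],40],[[-8.2,0,0],[0,0,0],40],[[-8.2,0,0],[0,0,0],40],[[-8.2,0,0],[0,0,0],40],[[-8.2,0,0],[0,0,0],40],[[-8.2,0,0],[0,0,0],40],[[-8.2,0,0],[0,0,0],40],[[0,0,0],[0,0,0],40]])

```text
time: 34.3
ee_pos: [0.4086, -0.2979, 0.2119]
tcp_rot: [106.3, -0.3, 97.8]
wrist_force: [-0.5, 0.7, -1.0]
opening: 0.0338
grasp_force: 0.0
```

```bash
python3 - <<'E'
from h import *
o=get_obs(); print(o['time'],o['q'].round(1),o['ee_pos'].round(4),o['tcp_rot'].round(1),o['wrist_force'].round(1))
go([.395,-.305,.076],[98,0,98])
E
```

```text
34.3 [-67.7 -34.9 -50.3  34.3  68.4  42.7] [ 0.4086 -0.2979  0.2119] [106.3  -0.3  97.8] [-0.5  0.7 -1. ]
turn [-8.29  0.09 -0.33] then shift [-0.0051 -0.1366  0.0046]
```

>>> servo_tool(moves=[[[-8.2,0,-0.3],[0,0,0],40],[[0,0,0],[-0.001,-0.03,0],40],[[0,0,0],[-0.001,-0.03,0],40],[[0,0,0],[-0.001,-0.03,0],40],[[0,0,0],[-0.001,-0.03,0.002],40],[[0,0,0],[0,-0.017,0.003],40],[[0,0,0],[0,0,0],40],[[0,0,0],[0,0,0],40]])

```text
time: 35.1
ee_pos: [0.3908, -0.3127, 0.0853]
tcp_rot: [101.9, 0.4, 97.6]
wrist_force: [-0.2, -0.2, 1.6]
opening: 0.0341
grasp_force: 0.0
```

```bash
python3 - <<'E'
from h import *
o=get_obs(); print(o['time'],o['q'].round(1),o['ee_pos'].round(4),o['tcp_rot'].round(1),o['wrist_force'].round(1))
go([.442,-.296,.070],[98,0,99])
E
```

```text
35.1 [-71.9 -21.5 -60.4   9.9  74.1  41.9] [ 0.3908 -0.3127  0.0853] [101.9   0.4  97.6] [-0.2 -0.2  1.6]
turn [-3.91  1.46  0.1 ] then shift [ 0.0084 -0.0078  0.0548]
```

>>> servo_tool(moves=[[[-2,0.7,0],[0.003,-0.005,0.002],40],[[-1.9,0.7,0],[0.003,-0.004,0.002],40],[[0,0,0],[0.003,0,0.008],40],[[0,0,0],[0,0,0.01],40],[[0,0,0],[0,0,0.01],40],[[0,0,0],[0,0,0.01],40],[[0,0,0],[0,0,0.01],40],[[0,0,0],[0,0,0],40],[[0,0,0],[0,0,0],40]])

```text
time: 36.0
ee_pos: [0.4386, -0.2977, 0.0694]
tcp_rot: [98.0, 0.2, 99.1]
wrist_force: [-1.1, 1.0, -0.2]
opening: 0.0342
grasp_force: 0.0
```

```bash
python3 - <<'E'
from h import *
o=get_obs(); print(o['time'],o['q'].round(1),o['ee_pos'].round(4),o['tcp_rot'].round(1),o['wrist_force'].round(1))
go([.442,-.296,.070],[98,0,101])
E
```

```text
36.0 [-65.  -12.  -65.6 -26.5  72.2  63.8] [ 0.4386 -0.2977  0.0694] [98.   0.2 99.1] [-1.1  1.  -0.2]
turn [-0.01  1.89 -0.08] then shift [0.0011 0.0011 0.0035]
```

Good. Close and lift.

>>> servo_tool(moves=[[[0,0,0],[0.001,0.001,0.003],20],[[0,0,0],[0,0,0],0],[[0,0,0],[0,0,0],0],[[0,0,0],[0,0,0],0],[[0,0,0],[0,0,0],0],[[0,0,0],[0,0,0],0],[[0,0,0],[0,0,0],0]], force=50)

```text
time: 36.7
ee_pos: [0.4416, -0.2973, 0.0718]
tcp_rot: [97.9, 0.4, 99.2]
wrist_force: [-1.3, 0.1, 11.5]
opening: 0.0029
grasp_force: 48.5
```

>>> servo_tool(moves=[[[0,0,0],[0,0.01,0],0],[[0,0,0],[0,0.03,0],0],[[0,0,0],[0,0.04,0.005],0],[[0,0,0],[0,0.04,0.005],0],[[0,0,0],[0,0.03,0],0],[[7,0,0],[0,0,0],0],[[7,0,0],[0,0,0],0],[[7,0,0],[0,0,0],0],[[7,0,0],[0,0,0],0],[[7,0,0],[0,0,0],0],[[0,0,0],[0,0,0],0]])

```text
time: 37.8
ee_pos: [0.4762, -0.2968, 0.2191]
tcp_rot: [127.1, 0.3, 98.7]
wrist_force: [-0.6, -0.3, 0.4]
opening: 0.0017
grasp_force: 48.9
```

```bash
python3 - <<'E'
from h import *
o=get_obs(); print(o['time'],o['ee_pos'].round(4),o['tcp_rot'].round(1),o['opening'],o['grasp_force'])
go([.56,.078,.225],place_rpy(-11)); print(td([0,0,-.01],place_rpy(-11)),td([.01,0,0],place_rpy(-11)))
save('top','t12.png'); print(find('plate_0','top'))
E
```

```text
37.8 [ 0.4762 -0.2968  0.2191] [127.1   0.3  98.7] 0.0017260743717922979 48.92931282520294
turn [7.13 2.7  8.3 ] then shift [0.3629 0.0518 0.1148]
[-0.0013 -0.0071  0.0069] [-0.0009  0.0071  0.007 ]
[(0.86, [0.4934, -0.2972, 0.2059]), (0.82, [0.5665, 0.1232, 0.0214]), (0.62, [0.5693, -0.1935, 0.0726])]
```

>>> servo_tool(moves=[[[3.6,1.35,4.15],[0,0,0],0],[[3.5,1.35,4.15],[0,0,0],0],[[0,0,0],[0.036,0.005,0.0115],0],[[0,0,0],[0.036,0.005,0.0115],0],[[0,0,0],[0.036,0.005,0.0115],0],[[0,0,0],[0.036,0.005,0.0115],0],[[0,0,0],[0.036,0.005,0.0115],0],[[0,0,0],[0.036,0.005,0.0115],0],[[0,0,0],[0.036,0.005,0.0115],0],[[0,0,0],[0.036,0.005,0.0115],0],[[0,0,0],[0.036,0.005,0.0115],0],[[0,0,0],[0.035,0.005,0.0115],0]])

```text
time: 39.1
ee_pos: [0.5582, 0.0761, 0.2187]
tcp_rot: [134.4, -8.1, 95.2]
wrist_force: [0.6, -0.1, 0.3]
opening: 0.0019
grasp_force: 49.0
```

>>> servo_tool(moves=[[[0,0,0],[0,0,0],0],[[0,0,0],[0,0,0],0]])

```text
time: 39.3
ee_pos: [0.558, 0.0755, 0.2185]
tcp_rot: [134.5, -8.1, 95.3]
wrist_force: [-0.6, -0.3, -0.4]
opening: 0.002
grasp_force: 49.0
```

```bash
python3 - <<'E'
from h import *
o=get_obs(); print(o['time'],o['ee_pos'].round(4),o['tcp_rot'].round(1),o['opening'],o['grasp_force'])
go([.56,.075,.078],place_rpy(-11))
save('top','t12.png'); print(find('plate_0','top'))
E
```

```text
39.3 [0.558  0.0755 0.2185] [134.5  -8.1  95.3] 0.0019889245426063366 49.01855707168579
turn [-0.05 -0.23 -0.21] then shift [-0.0196 -0.0979  0.0989]
[(0.89, [0.5675, -0.1934, 0.0729]), (0.85, [0.5697, 0.0769, 0.201]), (0.78, [0.5683, 0.1235, 0.0229])]
```

>>> servo_tool(moves=[[[0,0,0],[-0.004,-0.0196,0.0198],0],[[0,0,0],[-0.004,-0.0196,0.0198],0],[[0,0,0],[-0.004,-0.0196,0.0198],0],[[0,0,0],[-0.004,-0.0196,0.0198],0],[[0,0,0],[-0.004,-0.0196,0.0198],0],[[0,0,0],[-0.0004,-0.002,0.002],0],[[0,0,0],[-0.0004,-0.002,0.002],0],[[0,0,0],[0,0,0],0]])

```text
time: 40.2
ee_pos: [0.5615, 0.0737, 0.076]
tcp_rot: [134.3, -8.0, 95.2]
wrist_force: [0.4, 0.1, 0.1]
opening: 0.0022
grasp_force: 49.0
```

>>> servo_tool(moves=[[[0,0,0],[-0.0004,-0.002,0.002],0],[[0,0,0],[-0.0004,-0.002,0.002],0],[[0,0,0],[0,0,0],0],[[0,0,0],[0,0,0],14],[[0,0,0],[0,0,0],14],[[0,0,0],[0,0,0],14],[[0,0,0],[0,0,-0.005],14],[[0,0,0],[0,0,-0.01],14],[[0,0,0],[0,0,-0.015],14],[[0,0,0],[0,0,-0.02],14],[[0,0,0],[0,0,-0.03],14]])

```text
time: 41.3
ee_pos: [0.5062, 0.0615, 0.1231]
tcp_rot: [134.7, -8.0, 95.2]
wrist_force: [-18.4, -3.8, 32.1]
opening: 0.012
grasp_force: 0.0
```

>>> servo_tool(moves=[[[0,0,0],[0,0,-0.03],14],[[0,0,0],[0,0,-0.03],14],[[0,0,0],[0.01,0.04,-0.04],14],[[7.23,-1.67,0.41],[0,0,0],0],[[7.23,-1.67,0.41],[0,0,0],0],[[7.23,-1.67,0.41],[0,0,0],0],[[7.23,-1.67,0.41],[0,0,0],0],[[7.23,-1.67,0.41],[0,0,0],0],[[7.23,-1.67,0.41],[0,0,0],0],[[0,0,0],[0,0,0],0]])

```text
time: 42.3
ee_pos: [0.5002, 0.0535, 0.2127]
tcp_rot: [-179.3, 0.2, 89.5]
wrist_force: [-0.1, -0.1, -1.3]
opening: -0.0
grasp_force: 0.0
```

```bash
python3 - <<'E'
from h import *
o=get_obs(); print(o['time'],o['ee_pos'].round(4),o['tcp_rot'].round(1),o['wrist_force'].round(1))
p,d=save('wrist','w9.png'); print(find('plate_0','wrist'))
p,d=save('top','t13.png'); print(find('plate_0','top'),find('parts_box_drawer0_handle','top'),find('sink_0','top'))
go([.577,-.1935,.09],[180,0,90])
E
```

```text
42.3 [0.5002 0.0535 0.2127] [-179.3    0.2   89.5] [-0.1 -0.1 -1.3]
[(0.97, [0.5689, 0.0795, 0.0258]), (0.86, [0.5715, 0.1265, 0.0263])]
[(0.93, [0.5684, -0.1935, 0.0753]), (0.6, [0.5666, 0.1212, 0.0229])] [(0.59, [0.5289, 0.3189, 0.0001])] [(0.68, [0.4286, 0.2498, -0.001]), (0.66, [0.5069, 0.4159, -0.0031]), (0.56, [0.4633, 0.3542, 0.0022]), (0.42, [0.5309, 0.3181, -0.0002])]
turn [ 0.22  0.09 -0.58] then shift [-0.2464  0.0792  0.1289]
```

>>> servo_tool(moves=[[[0.2,0,-0.6],[-0.035,0.0112,0],0],[[0,0,0],[-0.035,0.0112,0],0],[[0,0,0],[-0.035,0.0112,0],0],[[0,0,0],[-0.035,0.0112,0],0],[[0,0,0],[-0.035,0.0112,0],0],[[0,0,0],[-0.035,0.0112,0.02],0],[[0,0,0],[-0.035,0.0112,0.03],0],[[0,0,0],[0,0,0.04],0],[[0,0,0],[0,0,0.03],0],[[0,0,0],[0,0,0],0],[[0,0,0],[0,0,0],0]])

```text
time: 43.7
ee_pos: [0.5759, -0.1922, 0.0996]
tcp_rot: [-179.9, 0.2, 90.0]
wrist_force: [-0.4, 0.1, 1.1]
opening: 0.0
grasp_force: 0.0
```

>>> servo_tool(moves=[[[0,0,0],[0,0,0.006],0],[[0,0,0],[0,0,0.003],0],[[0,0,0],[0,0,0],0],[[0,0,0],[0,0,0],0]])

```text
time: 44.1
ee_pos: [0.5764, -0.1922, 0.0889]
tcp_rot: [-179.8, 0.1, 90.0]
wrist_force: [-0.4, 0.5, 0.0]
opening: 0.0
grasp_force: 0.0
```

>>> servo_tool(moves=[[[0,0,0],[0,0,0.01],0],[[0,0,0],[0,0,0.003],0],[[0,0,0],[0,0,0],0],[[0,0,0],[0,0,0.001],0],[[0,0,0],[0,0,0.001],0],[[0,0,0],[0,0,0.001],0],[[0,0,0],[0,0,0],0]])

```text
time: 44.8
ee_pos: [0.5764, -0.1924, 0.0731]
tcp_rot: [-179.8, 0.1, 90.0]
wrist_force: [-1.4, 0.6, 4.5]
opening: 0.0
grasp_force: 2.3
```

>>> servo_tool(moves=[[[0,0,0],[0,0,0.001],0],[[0,0,0],[0,0,0],0],[[0,0,0],[-0.004,-0.004,0],0],[[0,0,0],[-0.008,-0.008,0],0],[[0,0,0],[-0.008,-0.008,0],0],[[0,0,0],[-0.008,-0.008,0],0],[[0,0,0],[-0.008,-0.008,0],0],[[0,0,0],[-0.008,-0.008,0],0]])

```text
time: 45.6
ee_pos: [0.5329, -0.2367, 0.0731]
tcp_rot: [-179.9, 0.2, 90.0]
wrist_force: [2.0, 1.3, 6.6]
opening: -0.0001
grasp_force: 3.6
```

>>> servo_tool(moves=[[[0,0,0],[-0.008,-0.008,0],0],[[0,0,0],[-0.008,-0.008,0],0],[[0,0,0],[-0.008,-0.008,0],0],[[0,0,0],[-0.008,-0.008,0],0],[[0,0,0],[-0.008,-0.008,0],0],[[0,0,0],[-0.008,-0.008,0],0],[[0,0,0],[-0.008,-0.006,0],0],[[0,0,0],[0,0,0],0],[[0,0,0],[0,0,-0.04],0],[[0,0,0],[0,0,-0.04],0],[[0,0,0],[0,0,0],0]])

```text
time: 46.7
ee_pos: [0.4803, -0.2933, 0.1577]
tcp_rot: [179.9, 0.4, 90.0]
wrist_force: [0.6, 0.0, 0.1]
opening: -0.0001
grasp_force: 0.0
```

```bash
python3 - <<'E'
from h import *
o=get_obs(); print(o['time'],o['ee_pos'].round(4),o['tcp_rot'].round(1))
p,d=save('wrist','w10.png'); print(find('plate_0','wrist'))
print(plates_top('t14.png')); print(find('plate_0','top'))
E
```

```text
46.7 [ 0.4803 -0.2933  0.1577] [179.9   0.4  90. ]
[(0.56, [0.4658, -0.2896, 0.0625])]
[([466.6, -294.6], [94.4, 48.6], 11.8, (444, 238), 669)]
[(0.9, [0.5654, 0.1263, 0.0244]), (0.82, [0.4673, -0.2941, 0.0724]), (0.68, [0.5681, 0.0763, 0.0226])]
```

>>> servo_tool(moves=[[[0,0,-8.5],[0,-0.03,-0.035],40],[[0,0,0],[0,-0.04,-0.035],40],[[-8.2,0,0],[0,0,0],40],[[-8.2,0,0],[0,0,0],40],[[-8.2,0,0],[0,0,0],40],[[-8.2,0,0],[0,0,0],40],[[-8.2,0,0],[0,0,0],40],[[-8.2,0,0],[0,0,0],40],[[-8.2,0,0],[0,0,0],40],[[-8.2,0,0],[0,0,0],40],[[-8.2,0,0],[0,0,0],40],[[0,0,0],[0,0,0],40]])

```text
time: 48.1
ee_pos: [0.4097, -0.2955, 0.2116]
tcp_rot: [106.6, -0.5, 98.4]
wrist_force: [-0.1, 0.5, -1.9]
opening: 0.0343
grasp_force: 0.0
```

```bash
python3 - <<'E'
from h import *
o=get_obs(); print(o['time'],o['q'].round(1),o['ee_pos'].round(4),o['tcp_rot'].round(1),o['wrist_force'].round(1))
go([.395,-.312,.072],[98,0,99])
E
```

```text
48.1 [-67.5 -34.4 -49.6  35.6  68.4  41.7] [ 0.4097 -0.2955  0.2116] [106.6  -0.5  98.4] [-0.1  0.5 -1.9]
turn [-8.56  0.48 -0.61] then shift [-0.014  -0.1406  0.0025]
```

>>> servo_tool(moves=[[[-8.4,0.5,-0.6],[0,0,0],40],[[0,0,0],[-0.003,-0.03,0],40],[[0,0,0],[-0.003,-0.03,0],40],[[0,0,0],[-0.003,-0.03,0],40],[[0,0,0],[-0.003,-0.03,0.001],40],[[0,0,0],[-0.002,-0.021,0.002],40],[[0,0,0],[0,0,0],40],[[0,0,0],[0,0,0],40]])

```text
time: 48.9
ee_pos: [0.391, -0.3208, 0.0822]
tcp_rot: [101.9, 0.3, 98.4]
wrist_force: [-0.1, -0.2, 0.6]
opening: 0.0343
grasp_force: 0.0
```

```bash
python3 - <<'E'
from h import *
o=get_obs(); print(o['time'],o['q'].round(1),o['ee_pos'].round(4),o['tcp_rot'].round(1),o['wrist_force'].round(1))
go([.446,-.299,.070],[98,0,100])
E
```

```text
48.9 [-72.3 -18.1 -57.8  12.8  75.   38.1] [ 0.391  -0.3208  0.0822] [101.9   0.3  98.4] [-0.1 -0.2  0.6]
turn [-3.89  1.58  0.01] then shift [ 0.0119 -0.004   0.0591]
```

>>> servo_tool(moves=[[[-2,0.8,0],[0.004,-0.003,0.002],40],[[-1.9,0.8,0],[0.004,-0.002,0.002],40],[[0,0,0],[0.003,0,0.01],40],[[0,0,0],[0,0,0.012],40],[[0,0,0],[0,0,0.012],40],[[0,0,0],[0,0,0.01],40],[[0,0,0],[0,0,0.01],40],[[0,0,0],[0,0,0],40],[[0,0,0],[0,0,0],40]])

```text
time: 49.8
ee_pos: [0.4448, -0.2998, 0.0696]
tcp_rot: [97.9, 0.1, 100.1]
wrist_force: [0.6, -0.4, -0.3]
opening: 0.0338
grasp_force: 0.0
```

```bash
python3 - <<'E'
from h import *
o=get_obs(); print(o['time'],o['q'].round(1),o['ee_pos'].round(4),o['tcp_rot'].round(1),o['wrist_force'].round(1))
go([.446,-.299,.070],[98,0,100])
E
```

```text
49.8 [-64.5 -10.4 -64.3 -26.6  72.7  63.6] [ 0.4448 -0.2998  0.0696] [9.790e+01 1.000e-01 1.001e+02] [ 0.6 -0.4 -0.3]
turn [ 0.12 -0.04  0.15] then shift [0.0006 0.0006 0.0013]
```

>>> servo_tool(moves=[[[0,0,0],[0,0.001,0.001],20],[[0,0,0],[0,0,0],0],[[0,0,0],[0,0,0],0],[[0,0,0],[0,0,0],0],[[0,0,0],[0,0,0],0],[[0,0,0],[0,0,0],0],[[0,0,0],[0,0,0],0]], force=50)

```text
time: 50.5
ee_pos: [0.4457, -0.3001, 0.072]
tcp_rot: [97.7, 0.3, 100.1]
wrist_force: [-1.4, 1.6, 12.8]
opening: 0.0032
grasp_force: 48.6
```

>>> servo_tool(moves=[[[0,0,0],[0,0.01,0],0],[[0,0,0],[0,0.03,0],0],[[0,0,0],[0,0.04,0.005],0],[[0,0,0],[0,0.04,0.005],0],[[0,0,0],[0,0.03,0],0],[[7,0,0],[0,0,0],0],[[7,0,0],[0,0,0],0],[[7,0,0],[0,0,0],0],[[7,0,0],[0,0,0],0],[[7,0,0],[0,0,0],0],[[0,0,0],[0,0,0],0]])

```text
time: 51.6
ee_pos: [0.4802, -0.2998, 0.2195]
tcp_rot: [126.6, 0.3, 99.6]
wrist_force: [0.8, -0.1, 0.4]
opening: 0.0019
grasp_force: 49.0
```

```bash
python3 - <<'E'
from h import *
o=get_obs(); print(o['time'],o['ee_pos'].round(4),o['tcp_rot'].round(1),o['opening'],o['grasp_force'])
go([.56,.102,.22],place_rpy(2)); print(td([0,0,-.01],place_rpy(2)),td([.01,0,0],place_rpy(2)))
save('top','t15.png'); print(find('plate_0','top'))
E
```

```text
51.6 [ 0.4802 -0.2998  0.2195] [126.6   0.3  99.6] 0.0018819722765381023 48.95108342170715
turn [  8.54 -10.97   7.94] then shift [0.4061 0.0443 0.0295]
[ 0.0002 -0.0071  0.0071] [0.0007 0.0071 0.007 ]
[(0.95, [0.5659, 0.0745, 0.0215]), (0.86, [0.5646, 0.1222, 0.0229]), (0.63, [0.5011, -0.2969, 0.2069])]
```

>>> servo_tool(moves=[[[4.3,-5.5,4],[0,0,0],0],[[4.2,-5.5,4],[0,0,0],0],[[0,0,0],[0.0406,0.0044,0.003],0],[[0,0,0],[0.0406,0.0044,0.003],0],[[0,0,0],[0.0406,0.0044,0.003],0],[[0,0,0],[0.0406,0.0044,0.003],0],[[0,0,0],[0.0406,0.0044,0.003],0],[[0,0,0],[0.0406,0.0044,0.003],0],[[0,0,0],[0.0406,0.0044,0.003],0],[[0,0,0],[0.0406,0.0044,0.003],0],[[0,0,0],[0.0406,0.0044,0.003],0],[[0,0,0],[0.0406,0.0044,0.003],0]])

```text
time: 52.9
ee_pos: [0.5595, 0.1039, 0.2148]
tcp_rot: [135.0, 1.0, 85.9]
wrist_force: [1.1, -0.8, 0.1]
opening: 0.002
grasp_force: 49.0
```

>>> servo_tool(moves=[[[0,0,0],[0,0,0],0],[[0,0,0],[0,0,0],0]])

```text
time: 53.1
ee_pos: [0.5593, 0.1031, 0.2144]
tcp_rot: [135.1, 1.1, 86.1]
wrist_force: [-0.1, -0.2, -0.2]
opening: 0.002
grasp_force: 49.0
```

```bash
python3 - <<'E'
from h import *
o=get_obs(); print(o['time'],o['ee_pos'].round(4),o['tcp_rot'].round(1),o['opening'],o['grasp_force'])
go([.56,.102,.082],place_rpy(2))
save('top','t16.png'); print(find('plate_0','top'))
E
```

```text
53.1 [0.5593 0.1031 0.2144] [135.1   1.1  86.1] 0.0019642744263241516 49.007036089897156
turn [-0.16 -0.21 -0.24] then shift [ 0.0023 -0.0931  0.0941]
[(0.94, [0.5769, 0.1026, 0.1975]), (0.57, [0.5666, 0.0788, 0.0198]), (0.47, [0.5697, 0.1242, 0.0219])]
```

>>> servo_tool(moves=[[[0,0,0],[0.0005,-0.0186,0.0188],0],[[0,0,0],[0.0005,-0.0186,0.0188],0],[[0,0,0],[0.0005,-0.0186,0.0188],0],[[0,0,0],[0.0005,-0.0186,0.0188],0],[[0,0,0],[0.0005,-0.0186,0.0188],0],[[0,0,0],[0,-0.002,0.002],0],[[0,0,0],[0,-0.002,0.002],0],[[0,0,0],[0,0,0],0],[[0,0,0],[0,0,0],0]])

```text
time: 54.1
ee_pos: [0.5614, 0.1018, 0.0814]
tcp_rot: [134.9, 1.1, 85.9]
wrist_force: [-0.1, 0.5, -0.2]
opening: 0.0019
grasp_force: 49.0
```

>>> servo_tool(moves=[[[0,0,0],[0,-0.002,0.002],0],[[0,0,0],[0,-0.002,0.002],0],[[0,0,0],[0,0,0],0],[[0,0,0],[0,0,0],0]])

```text
time: 54.5
ee_pos: [0.5605, 0.1019, 0.0737]
tcp_rot: [135.0, 1.2, 86.0]
wrist_force: [-0.3, -0.1, -1.1]
opening: 0.002
grasp_force: 49.0
```

>>> servo_tool(moves=[[[0,0,0],[0,-0.001,0.001],0],[[0,0,0],[0,0,0],14],[[0,0,0],[0,0,0],14],[[0,0,0],[0,0,0],14],[[0,0,0],[0,0,-0.005],14],[[0,0,0],[0,0,-0.01],14],[[0,0,0],[0,0,-0.015],14],[[0,0,0],[0,0,-0.015],14],[[0,0,0],[0,0,0],14]])

```text
time: 55.4
ee_pos: [0.5289, 0.1052, 0.1069]
tcp_rot: [134.8, 1.1, 86.0]
wrist_force: [0.3, -0.6, 0.8]
opening: 0.0117
grasp_force: 0.0
```

>>> servo_tool(moves=[[[0,0,0],[0,0.01,-0.03],14],[[0,0,0],[0,0.01,-0.03],14],[[0,0,0],[0,0.02,-0.03],14],[[0,0,0],[0,0.02,-0.03],14],[[0,0,0],[0,0,0],14],[[7.5,0,0],[0,0,0],50],[[7.5,0,0],[0,0,0],50],[[7.5,0,0],[0,0,0],50],[[7.5,0,0],[0,0,0],50],[[7.5,0,0],[0,0,0],50],[[7.5,0,0],[0,0,0],50],[[0,0,0],[0,0,0],50]])

```text
time: 56.6
ee_pos: [0.4889, 0.11, 0.2261]
tcp_rot: [-179.3, 1.3, 85.9]
wrist_force: [0.8, 0.3, -0.6]
opening: 0.0427
grasp_force: 0.0
```

```bash
python3 - <<'E'
from h import *
o=get_obs(); print(o['time'],o['q'].round(1),o['ee_pos'].round(4),o['tcp_rot'].round(1),o['wrist_force'].round(1))
p,d=save('wrist','w11.png'); print(find('plate_0','wrist'),find('sink_0','wrist'))
p,d=save('top','t17.png'); print(find('plate_0','top'),find('parts_box_drawer0_handle','top'),find('sink_0','top'))
go([.49,.28,.2],[180,0,90])
E
```

```text
56.6 [ 13.3  -0.8   3.6  95.4  -1.  107.4] [0.4889 0.11   0.2261] [-179.3    1.3   85.9] [ 0.8  0.3 -0.6]
[(0.75, [0.5671, 0.0782, 0.0297]), (0.73, [0.5725, 0.126, 0.0249]), (0.7, [0.5744, 0.1038, 0.0269])] [(0.81, [0.4309, 0.2551, 0.0031])]
[(0.65, [0.5724, 0.1005, 0.0234]), (0.58, [0.5673, 0.0767, 0.0221]), (0.51, [0.5716, 0.124, 0.0226])] [(0.74, [0.4307, 0.1134, 0.0426])] [(0.68, [0.4632, 0.356, 0.0032]), (0.66, [0.506, 0.4179, -0.0006]), (0.63, [0.5695, 0.1202, 0.0248]), (0.6, [0.3866, 0.3692, 0.0007]), (0.58, [0.5306, 0.314, -0.0023])]
turn [ 0.18  1.12 -4.02] then shift [0.1697 0.004  0.033 ]
```

View pics/w11.png

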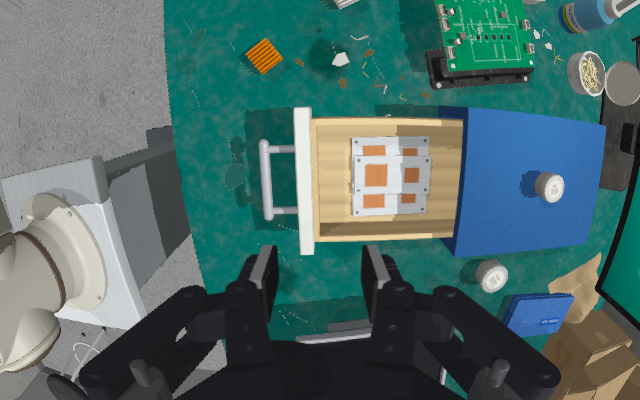

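The three plates lie flat in the drawer, at image (352-432, 137-215). Now the sinks.

>>> servo_tool(moves=[[[0.2,1.1,-4],[0.04,0.002,0],50],[[0,0,0],[0.04,0.002,0],50],[[0,0,0],[0.04,0.002,0],50],[[0,0,0],[0.04,0.002,0],50],[[0,0,0],[0,0,0.02],50],[[0,0,0],[0,0,0],50],[[0,0,0],[0,0,0],50]])

```text
time: 57.65
ee_pos: [0.497, 0.2696, 0.2115]
tcp_rot: [-179.8, 0.0, 90.0]
wrist_force: [-0.2, 0.1, -0.1]
opening: 0.0427
grasp_force: 0.0
```

```bash
cat > sk.py <<'E'
from h import *
def rectify(p,x0,y0,half,z=.016,s=.0005,yaw=0):
    c=calibration('wrist');K=c['camera_matrix'];n=int(2*half/s)
    i,j=np.mgrid[0:n,0:n]; X=np.stack([x0+half-i*s,y0+half-j*s,np.full(i.shape,z)],-1)  # up=+x, right=-y
    C=X@c['R'].T+c['t']; rho=np.hypot(C[...,0],C[...,1]); th=np.arctan2(rho,C[...,2]); k=K[0,0]*th/np.maximum(rho,1e-9)
    return cv2.remap(p,(K[0,2]+k*C[...,0]).astype(np.float32),(K[1,2]+k*C[...,1]).astype(np.float32),cv2.INTER_LINEAR)
def sink(p,x0,y0,half=.035):
    g=rectify(p,x0,y0,half); h=cv2.cvtColor(g,cv2.COLOR_RGB2HSV); m=((h[...,1]<60)&(h[...,2]>70)).astype(np.uint8)
    m=cv2.morphologyEx(m,cv2.MORPH_CLOSE,np.ones((9,9))); n,l,st,ce=cv2.connectedComponentsWithStats(m)
    b=1+np.argmax(st[1:,4]); v,u=np.nonzero(l==b); X=np.c_[x0+half-v*.0005,y0+half-u*.0005]*1000
    r=cv2.minAreaRect(X.astype(np.float32))
    gr=cv2.cvtColor(g,cv2.COLOR_RGB2GRAY).astype(float); mm=cv2.erode((l==b).astype(np.uint8),np.ones((7,7)))>0
    gy,gx=np.gradient(gr); a,b2=-gy[mm],-gx[mm]  # d/dx world, d/dy world
    T=np.array([[(a*a).sum(),(a*b2).sum()],[(a*b2).sum(),(b2*b2).sum()]]); w_,V=np.linalg.eigh(T); d=V[:,1]
    return g,r,np.degrees(np.arctan2(d[1],d[0])),w_[1]/w_[0]
E
python3 - <<'E'
from sk import *
o=get_obs(); print(o['time'],o['ee_pos'].round(4),o['tcp_rot'].round(1))
p,d=save('wrist','w12.png'); f=find('sink_0','wrist'); print(f)
G=[]
for x,y in [(.5306,.318),(.4635,.355)]:
    g,r,a,q=sink(p,x,y); print(r,'fin-normal dir deg',round(a,1),round(q,1)); G.append(cv2.resize(g,(390,390)))
cv2.imwrite('pics/c12.png',cv2.cvtColor(np.hstack(G),cv2.COLOR_RGB2BGR))
E
```

```text
57.65 [0.497  0.2696 0.2115] [-179.8    0.    90. ]
[(0.97, [0.4342, 0.2508, 0.0033]), (0.87, [0.504, 0.417, 0.0019]), (0.78, [0.4586, 0.3599, 0.0023]), (0.72, [0.3902, 0.3692, -0.0004]), (0.7, [0.5306, 0.3248, 0.0029]), (0.46, [0.7411, 0.1017, 0.08])]
((530.1953125, 324.4499206542969), (31.65555191040039, 35.413230895996094), 27.095487594604492) fin-normal dir deg 112.3 4.2
((461.0929870605469, 357.2646179199219), (31.589366912841797, 31.373003005981445), 25.641006469726562) fin-normal dir deg 115.2 9.7
```

View pics/c12.png

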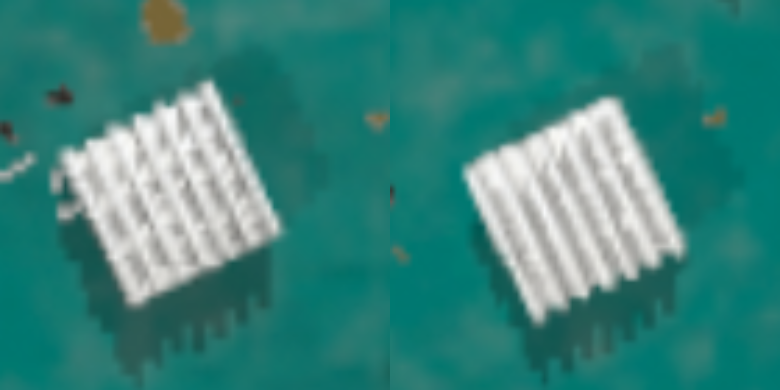

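Both sinks are clear, with fins running at about 26° from world x and the fin normal at about 116°. Sink A is at (0.531, 0.322) and sink B at (0.4606, 0.3564).

>>> servo_tool(moves=[[[0,0,-8.3],[0,0,0],52],[[0,0,-8.3],[0,0,0],52],[[0,0,-8.3],[0,0,0],52],[[0,0,-8.3],[0,0,0],52],[[0,0,-8.3],[0,0,0],52],[[0,0,-8.3],[0,0,0],52],[[0,0,-8.3],[0,0,0],52],[[0,0,-8.3],[0,0,0],52],[[0,0,-8.3],[0,0,0],52],[[0,0,-8.3],[0,0,0],52],[[0,0,-8.3],[0,0,0],52],[[0,0,-8.3],[0,0,0],52]])

```text
time: 58.95
ee_pos: [0.498, 0.2692, 0.2118]
tcp_rot: [180.0, -0.2, -170.2]
wrist_force: [0.9, 1.0, 0.0]
opening: 0.0442
grasp_force: 0.0
```

>>> servo_tool(moves=[[[0,0,-8.3],[0,0,0],52],[[0,0,-8.1],[0,0,0],52],[[0,0,0],[-0.027,0.016,0],52],[[0,0,0],[-0.027,0.016,0],52],[[0,0,0],[0,0,0.04],52],[[0,0,0],[0,0,0.04],52],[[0,0,0],[0,0,0.04],52],[[0,0,0],[0,0,0.03],52],[[0,0,0],[0,0,0],52],[[0,0,0],[0,0,0],52]])

```text
time: 59.95
ee_pos: [0.532, 0.3218, 0.0619]
tcp_rot: [179.9, -0.2, -154.1]
wrist_force: [0.1, 0.3, 1.2]
opening: 0.044
grasp_force: 0.0
```

```bash
python3 - <<'E'
from h import *
o=get_obs(); print(o['time'],o['q'].round(1),o['ee_pos'].round(4),o['tcp_rot'].round(1),o['opening'])
go([.531,.322,.003],[180,0,-154])
save('top','t18.png'); print(find('sink_0','top'))
E
```

```text
59.95 [31.1 15.   2.7 78.   0.1  5.2] [0.532  0.3218 0.0619] [ 179.9   -0.2 -154.1] 0.0439874841290312
turn [ 0.06 -0.2  -0.1 ] then shift [0.0008 0.0006 0.0589]
[(0.65, [0.457, 0.3551, 0.0048]), (0.61, [0.5334, 0.3181, 0.0004]), (0.57, [0.4305, 0.2528, -0.0024])]
```

>>> servo_tool(moves=[[[0,0,0],[0.001,0,0.03],52],[[0,0,0],[0,0,0.02],52],[[0,0,0],[0,0,0.008],52],[[0,0,0],[0,0,0],52],[[0,0,0],[0,0,0],52],[[0,0,0],[0,0,0],0],[[0,0,0],[0,0,0],0],[[0,0,0],[0,0,0],0],[[0,0,0],[0,0,0],0],[[0,0,0],[0,0,0],0]], force=25)

```text
time: 61.05
ee_pos: [0.5313, 0.3223, 0.0042]
tcp_rot: [179.9, -0.1, -154.1]
wrist_force: [0.1, -0.5, 6.0]
opening: 0.0288
grasp_force: 25.8
```

>>> servo_tool(moves=[[[0,0,0],[0,0,-0.02],0],[[0,0,0],[0,0,-0.04],0],[[0,0,0],[0,0,-0.045],0],[[0,0,0],[0,0,-0.045],0],[[0,0,8.5],[0,0,0],0],[[0,0,8.5],[0,0,0],0],[[0,0,8.5],[0,0,0],0],[[0,0,2],[0,0,0],0],[[0,0,0],[0,0,0],0]])

```text
time: 61.95
ee_pos: [0.5311, 0.3219, 0.1528]
tcp_rot: [-180.0, -0.2, 178.4]
wrist_force: [0.0, 0.6, 0.1]
opening: 0.0289
grasp_force: 25.1
```

>>> servo_tool(moves=[[[0,0,0],[-0.009,-0.037,0],0],[[0,0,0],[-0.009,-0.037,0],0],[[0,0,0],[-0.009,-0.037,0],0],[[0,0,0],[-0.009,-0.037,0],0],[[0,0,0],[-0.009,-0.037,0],0],[[0,0,0],[-0.009,-0.037,0],0],[[0,0,0],[0,0,0],0],[[0,0,0],[0,0,0],0]])

```text
time: 62.75
ee_pos: [0.5792, 0.0977, 0.1526]
tcp_rot: [-180.0, -0.2, 178.4]
wrist_force: [-0.8, 0.5, -0.3]
opening: 0.0289
grasp_force: 25.1
```

```bash
python3 - <<'E'
from h import *
o=get_obs(); print(o['time'],o['q'].round(1),o['ee_pos'].round(4),o['tcp_rot'].round(1),o['opening'],o['grasp_force'])
go([.587,.101,.036],[180,0,178])
save('top','t19.png'); print(find('plate_0','top'),find('sink_0','top'))
E
```

```text
62.75 [ 9.6  9.5  6.3 87.1 -0.  11.2] [0.5792 0.0977 0.1526] [-180.    -0.2  178.4] 0.028903176453316366 25.096788704395294
turn [-0.05 -0.23  0.41] then shift [-0.0077  0.0036  0.1166]
[] [(0.62, [0.4602, 0.3571, 0.0017]), (0.59, [0.5074, 0.416, -0.0001]), (0.46, [0.4313, 0.2497, 0.0014]), (0.44, [0.389, 0.3708, -0.0014]), (0.2, [0.5555, -0.2288, -0.0004])]
```

>>> servo_tool(moves=[[[0,0,0],[-0.008,0.004,0.03],0],[[0,0,0],[0,0,0.035],0],[[0,0,0],[0,0,0.03],0],[[0,0,0],[0,0,0.015],0],[[0,0,0],[0,0,0.005],0],[[0,0,0],[0,0,0.002],0],[[0,0,0],[0,0,0],0],[[0,0,0],[0,0,0],0]])

```text
time: 63.7
ee_pos: [0.5874, 0.1023, 0.0368]
tcp_rot: [-180.0, -0.1, 178.4]
wrist_force: [-0.1, -0.1, -0.1]
opening: 0.029
grasp_force: 25.1
```

>>> servo_tool(moves=[[[0,0,0],[0,0,0.002],0],[[0,0,0],[0,0,0.001],0],[[0,0,0],[0,0,0],0],[[0,0,0],[0,0,0],50],[[0,0,0],[0,0,0],50],[[0,0,0],[0,0,0],50],[[0,0,0],[0,0,-0.02],50],[[0,0,0],[0,0,-0.04],50],[[0,0,0],[0,0,-0.045],50],[[0,0,0],[0,0,-0.03],50],[[0,0,0],[0,0,0],50]])

```text
time: 64.8
ee_pos: [0.589, 0.1026, 0.1726]
tcp_rot: [180.0, 0.2, 178.4]
wrist_force: [-0.2, 0.5, 0.5]
opening: 0.0422
grasp_force: 0.0
```

```bash
python3 - <<'E'
from h import *
o=get_obs(); print(o['time'],o['ee_pos'].round(4),o['tcp_rot'].round(1),o['opening'])
go([.4606,.3564,.06],[180,0,-154])
save('top','t20.png'); print(find('plate_0','top'),find('sink_0','top'))
save('wrist','w13.png'); print(find('plate_0','wrist'),find('sink_0','wrist'))
E
```

```text
64.8 [0.589  0.1026 0.1726] [180.    0.2 178.4] 0.04222937502163748
turn [-2.000e-02  1.800e-01 -2.756e+01] then shift [0.0041 0.2844 0.1126]
[] [(0.72, [0.5065, 0.4179, -0.0014]), (0.62, [0.429, 0.2513, -0.0018]), (0.61, [0.3863, 0.3708, -0.004]), (0.49, [0.458, 0.3561, 0.0017])]
[(0.74, [0.5644, 0.0793, 0.0238]), (0.73, [0.576, 0.1042, 0.0264]), (0.69, [0.569, 0.1287, 0.0208])] [(0.97, [0.4289, 0.2518, -0.0006]), (0.91, [0.5025, 0.4164, -0.0008]), (0.71, [0.4562, 0.3544, 0.0034]), (0.71, [0.5835, 0.1028, 0.0294]), (0.59, [0.3874, 0.3728, -0.0014])]
```

>>> servo_tool(moves=[[[0,0,-8.5],[0,0,0],52],[[0,0,-8.5],[0,0,0],52],[[0,0,-8.5],[0,0,0],52],[[0,0,-2],[0,0,0],52],[[0,0,0],[0,0.04,0],52],[[0,0,0],[0,0.04,0],52],[[0,0,0],[0,0.04,0],52],[[0,0,0],[0.001,0.04,0],52],[[0,0,0],[0.001,0.04,0],52],[[0,0,0],[0.001,0.04,0],52],[[0,0,0],[0.001,0.044,0],52],[[0,0,0],[0,0,0],52]])

```text
time: 66.3
ee_pos: [0.4566, 0.3594, 0.1663]
tcp_rot: [179.9, -0.4, -153.8]
wrist_force: [0.6, 0.1, -0.1]
opening: 0.0443
grasp_force: 0.0
```

```bash
python3 - <<'E'
from sk import *
o=get_obs(); print(o['time'],o['ee_pos'].round(4),o['tcp_rot'].round(1),o['opening'])
go([.4606,.3564,.004],[180,0,-154])
p,d=save('wrist','w14.png'); print(find('sink_0','wrist')); 
save('top','t21.png'); print(find('sink_0','top'))
E
```

```text
66.3 [0.4566 0.3594 0.1663] [ 179.9   -0.4 -153.8] 0.04431333539399547
turn [ 0.1  -0.36  0.21] then shift [-0.0023 -0.0044  0.1623]
[(0.96, [0.5004, 0.4109, 0.002]), (0.87, [0.392, 0.3677, -0.0015]), (0.81, [0.5856, 0.1022, 0.0316]), (0.78, [0.4614, 0.3524, 0.0026]), (0.72, [0.4339, 0.2483, -0.0023])]
[(0.71, [0.4288, 0.2498, -0.0004]), (0.65, [0.5851, 0.0985, 0.0266]), (0.59, [0.3882, 0.3708, -0.001]), (0.59, [0.5095, 0.4178, -0.0022]), (0.56, [0.4637, 0.3527, 0.0043])]
```

>>> servo_tool(moves=[[[0.1,-0.4,0.2],[-0.002,-0.005,0.03],52],[[0,0,0],[0,0,0.04],52],[[0,0,0],[0,0,0.04],52],[[0,0,0],[0,0,0.03],52],[[0,0,0],[0,0,0.015],52],[[0,0,0],[0,0,0],52],[[0,0,0],[0,0,0],52]])

```text
time: 67.2
ee_pos: [0.4643, 0.3522, 0.0139]
tcp_rot: [-180.0, 0.2, -154.3]
wrist_force: [0.2, 1.0, 0.1]
opening: 0.0442
grasp_force: 0.0
```

>>> servo_tool(moves=[[[0,0,0],[0.0015,0.0045,0],52],[[0,0,0],[0,0,0.01],52],[[0,0,0],[0,0,0],52],[[0,0,0],[0,0,0],0],[[0,0,0],[0,0,0],0],[[0,0,0],[0,0,0],0],[[0,0,0],[0,0,0],0],[[0,0,0],[0,0,0],0]], force=25)

```text
time: 68.0
ee_pos: [0.4602, 0.3557, 0.0026]
tcp_rot: [-180.0, 0.2, -154.3]
wrist_force: [0.3, 0.6, -0.0]
opening: 0.0291
grasp_force: 25.6
```

>>> servo_tool(moves=[[[0,0,0],[0,0,-0.02],0],[[0,0,0],[0,0,-0.04],0],[[0,0,0],[0,0,-0.045],0],[[0,0,0],[0,0,-0.045],0],[[0,0,8.5],[0,0,0],0],[[0,0,8.5],[0,0,0],0],[[0,0,8.5],[0,0,0],0],[[0,0,2],[0,0,0],0],[[0,0,0],[0,0,0],0]])

```text
time: 68.9
ee_pos: [0.4598, 0.3556, 0.1525]
tcp_rot: [180.0, 0.1, 178.2]
wrist_force: [-0.4, -0.3, 0.1]
opening: 0.0287
grasp_force: 25.6
```

>>> servo_tool(moves=[[[0,0,0],[-0.012,-0.036,0],0],[[0,0,0],[-0.012,-0.036,0],0],[[0,0,0],[-0.012,-0.036,0],0],[[0,0,0],[-0.012,-0.036,0],0],[[0,0,0],[-0.012,-0.036,0],0],[[0,0,0],[-0.012,-0.036,0],0],[[0,0,0],[-0.012,-0.036,0],0],[[0,0,0],[0,0,0],0],[[0,0,0],[0,0,0],0]])

```text
time: 69.8
ee_pos: [0.5361, 0.1006, 0.1526]
tcp_rot: [180.0, 0.1, 178.2]
wrist_force: [-0.3, 0.1, -1.6]
opening: 0.029
grasp_force: 25.6
```

```bash
python3 - <<'E'
from h import *
o=get_obs(); print(o['time'],o['ee_pos'].round(4),o['tcp_rot'].round(1),o['opening'],o['grasp_force'])
go([.546,.103,.035],[180,0,178])
E
```

```text
69.8 [0.5361 0.1006 0.1526] [1.800e+02 1.000e-01 1.782e+02] 0.029037037421571026 25.568721368908882
turn [0.05 0.14 0.2 ] then shift [-0.0098  0.0028  0.1176]
```

>>> servo_tool(moves=[[[0,0,0],[-0.01,0.003,0.03],0],[[0,0,0],[0,0,0.035],0],[[0,0,0],[0,0,0.03],0],[[0,0,0],[0,0,0.015],0],[[0,0,0],[0,0,0.005],0],[[0,0,0],[0,0,0.002],0],[[0,0,0],[0,0,0],0],[[0,0,0],[0,0,0],0]])

```text
time: 70.6
ee_pos: [0.5472, 0.1042, 0.0371]
tcp_rot: [179.9, 0.3, 178.3]
wrist_force: [0.6, 0.1, -1.0]
opening: 0.0287
grasp_force: 25.6
```

>>> servo_tool(moves=[[[0,0,0],[0,0,0.003],0],[[0,0,0],[0,0,0.001],0],[[0,0,0],[0,0,0],0],[[0,0,0],[0,0,0],50],[[0,0,0],[0,0,0],50],[[0,0,0],[0,0,0],50],[[0,0,0],[0,0,-0.02],50],[[0,0,0],[0,0,-0.04],50],[[0,0,0],[0,0,-0.045],50],[[0,0,0],[0,0,-0.045],40],[[0,0,0],[0,0,0],33]])

```text
time: 71.7
ee_pos: [0.5482, 0.1043, 0.1886]
tcp_rot: [179.9, 0.7, 178.2]
wrist_force: [-0.9, -0.2, -1.6]
opening: 0.028
grasp_force: 0.0
```

>>> servo_tool(moves=[[[0,0,8.5],[0,0,0],33],[[0,0,8.5],[0,0,0],33],[[0,0,8.5],[0,0,0],33],[[0,0,8.5],[0,0,0],33],[[0,0,8.5],[0,0,0],33],[[0,0,8.5],[0,0,0],33],[[0,0,8.5],[0,0,0],33],[[0,0,8.5],[0,0,0],33],[[0,0,8.5],[0,0,0],33],[[0,0,8.5],[0,0,0],33],[[0,0,3],[0,0,0],33],[[0,0,0],[0,0,0],33]])

```text
time: 72.9
ee_pos: [0.546, 0.1039, 0.1814]
tcp_rot: [179.9, -0.0, 90.2]
wrist_force: [-1.0, -0.5, -0.6]
opening: 0.028
grasp_force: 0.0
```

>>> servo_tool(moves=[[[0,0,0],[0.002,-0.04,0],33],[[0,0,0],[0.002,-0.04,0],33],[[0,0,0],[0.002,-0.04,0],33],[[0,0,0],[0,0,0],33],[[0,0,0],[0,0,0],33]])

```text
time: 73.4
ee_pos: [0.4259, 0.1095, 0.1818]
tcp_rot: [179.8, -0.0, 90.4]
wrist_force: [0.9, -0.5, 0.4]
opening: 0.0282
grasp_force: 0.0
```

```bash
python3 - <<'E'
from h import *
o=get_obs(); print(o['time'],o['ee_pos'].round(4),o['tcp_rot'].round(1),o['opening'],o['grasp_force'])
go([.425,.111,.03],[180,0,88])
save('wrist','w15.png'); print(find('plate_0','wrist'),find('sink_0','wrist'),find('parts_box_drawer0_handle','wrist'))
p,d=save('top','t22.png'); print(find('parts_box_drawer0_handle','top'))
E
```

```text
73.4 [0.4259 0.1095 0.1818] [179.8  -0.   90.4] 0.02819842875362147 0.0
turn [ 0.25 -0.05  2.37] then shift [ 0.0015 -0.001   0.1518]
[(0.98, [0.5744, 0.1266, 0.0202]), (0.81, [0.5704, 0.0776, 0.0233]), (0.57, [0.5753, 0.1047, 0.0228])] [(0.66, [0.5843, 0.1047, 0.0269]), (0.61, [0.4299, 0.2528, -0.0036])] [(0.63, [0.4279, 0.1166, 0.0455])]
[(0.92, [0.4279, 0.1138, 0.0405])]
```

View pics/w15.png

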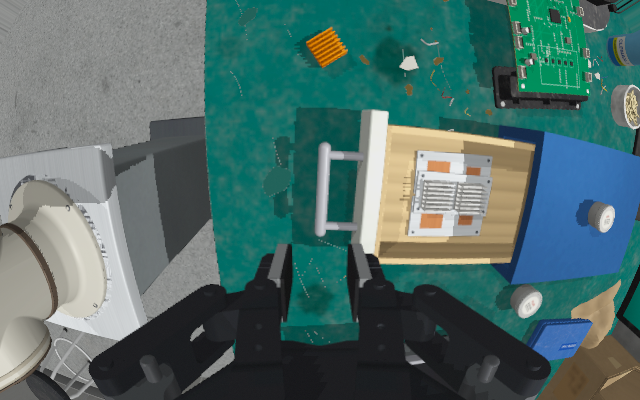

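The drawer holds three plates, with two sinks on top at (436,196) and (470,198). Now I grip the handle and push the drawer shut.

>>> servo_tool(moves=[[[0.2,0,2.9],[0.002,0.001,0.03],33],[[0,0,0],[0,0,0.04],33],[[0,0,0],[0,0,0.04],33],[[0,0,0],[0,0,0.03],33],[[0,0,0],[0,0,0.01],33],[[0,0,0],[0,0,0],33],[[0,0,0],[0,0,0],33],[[0,0,0],[0,0,0],0],[[0,0,0],[0,0,0],0],[[0,0,0],[0,0,0],0],[[0,0,0],[0,0,0],0]], force=30)

```text
time: 74.8
ee_pos: [0.4279, 0.1116, 0.0325]
tcp_rot: [179.9, -0.1, 87.3]
wrist_force: [0.8, -0.0, 5.9]
opening: 0.0096
grasp_force: 29.5
```

>>> servo_tool(moves=[[[0,0,0],[0,0.003,0],0],[[0,0,0],[0,0.006,0],0],[[0,0,0],[0,0.01,0],0],[[0,0,0],[0,0.01,0],0],[[0,0,0],[0,0.01,0],0],[[0,0,0],[0,0.01,0],0],[[0,0,0],[0,0.01,0],0],[[0,0,0],[0,0.006,0],0],[[0,0,0],[0,0,0],0]])

```text
time: 75.7
ee_pos: [0.4935, 0.1086, 0.0325]
tcp_rot: [179.9, -0.1, 87.3]
wrist_force: [0.6, -0.0, 6.8]
opening: 0.0097
grasp_force: 29.7
```

>>> servo_tool(moves=[[[0,0,0],[0,0.006,0],0],[[0,0,0],[0,0.01,0],0],[[0,0,0],[0,0.01,0],0],[[0,0,0],[0,0.01,0],0],[[0,0,0],[0,0.01,0],0],[[0,0,0],[0,0.01,0],0],[[0,0,0],[0,0.01,0],0],[[0,0,0],[0,0.008,0],0],[[0,0,0],[0,0.005,0],0],[[0,0,0],[0,0,0],0]])

```text
time: 76.7
ee_pos: [0.5723, 0.105, 0.0325]
tcp_rot: [179.9, -0.1, 87.3]
wrist_force: [1.1, 0.2, 7.0]
opening: 0.0098
grasp_force: 29.8
```

>>> servo_tool(moves=[[[0,0,0],[0,0.004,0],0],[[0,0,0],[0,0.003,0],0],[[0,0,0],[0,0.002,0],0],[[0,0,0],[0,0,0],0]])

```text
time: 77.1
ee_pos: [0.5809, 0.1046, 0.0325]
tcp_rot: [179.9, -0.1, 87.3]
wrist_force: [0.6, 0.2, 6.7]
opening: 0.0099
grasp_force: 29.8
```

>>> servo_tool(moves=[[[0,0,0],[0,0.002,0],0],[[0,0,0],[0,0.002,0],0],[[0,0,0],[0,0.002,0],0],[[0,0,0],[0,0,0],0]])

```text
time: 77.5
ee_pos: [0.5826, 0.1045, 0.0324]
tcp_rot: [-179.6, -0.1, 87.4]
wrist_force: [-21.8, 1.8, 20.3]
opening: 0.0099
grasp_force: 31.5
```

>>> servo_tool(moves=[[[0,0,0],[0,0,0],30],[[0,0,0],[0,0,0],30],[[0,0,0],[0,0,0],30],[[0,0,0],[0,-0.001,-0.02],30],[[0,0,0],[0,0,-0.04],30],[[0,0,0],[0,0,-0.045],30],[[0,0,0],[0,-0.02,-0.045],30],[[0,0,0],[0,-0.04,-0.02],30],[[0,0,0],[0,-0.04,0],30],[[0,0,0],[0,-0.04,0],30],[[0,0,0],[0,0,0],30],[[0,0,0],[0,0,0],30]])

```text
time: 78.7
ee_pos: [0.4451, 0.1106, 0.2019]
tcp_rot: [179.9, -0.1, 87.4]
wrist_force: [0.7, 0.6, 0.0]
opening: 0.0258
grasp_force: 0.0
```

```bash
python3 - <<'E'
from h import *
o=get_obs(); print(o['time'],o['ee_pos'].round(4),o['wrist_force'].round(1))
save('wrist','w16.png'); print(find('parts_box_drawer0_handle','wrist'),find('white_pot','wrist'),find('flux_tin','wrist'))
p,d=save('top','t23.png'); print(find('parts_box_drawer0_handle','top'),find('plate_0','top'),find('white_pot','top'),find('flux_tin','top'))
P=deproj(np.array([[288,v] for v in range(176,212,1)]),d,'top'); print((P[:,[0,2]]*1000).round().astype(int).tolist())
print(sorted(set(map(tuple,p[180:200:4,280:300:6].reshape(-1,3).tolist())))[:8])
E
```

```text
78.7 [0.4451 0.1106 0.2019] [0.7 0.6 0. ]
[(0.94, [0.5816, 0.1081, 0.047])] [(0.8, [0.7416, 0.1005, 0.0813])] []
[(0.96, [0.5834, 0.1052, 0.0419])] [] [(0.5, [0.7413, 0.1015, 0.0888])] [(0.61, [0.7337, -0.0599, -0.0013])]
[[637, 88], [635, 87], [634, 71], [631, 72], [629, 72], [626, 75], [623, 74], [621, 70], [619, 57], [620, 13], [618, 0], [616, -1], [613, -2], [610, 5], [608, -4], [604, 2], [602, 4], [599, -6], [596, -1], [594, 1], [588, 51], [586, 49], [583, 53], [581, 52], [580, 2], [578, -5], [575, -1], [572, 1], [569, 1], [566, 1], [564, -1], [561, 1], [558, 0], [556, 0], [553, 2], [550, -1]]
[(22, 80, 75), (28, 73, 69), (28, 81, 75), (29, 82, 77), (31, 82, 77), (32, 82, 77), (35, 74, 69), (36, 80, 75)]
```

The drawer is flush: its front meets the cabinet at x = 0.635. The pot and tin are where they were.

```bash
python3 -c "
from workcell import job_done
print(job_done())"
```

```text
the job is handed in; nothing more can be done
None
```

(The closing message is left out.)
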